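# Step contact-print boards up a sloped copy desk

## Robot

A 7-joint arm with a two-finger parallel gripper is mounted at the origin on the work surface. World frame = base frame: x ahead of the robot, y to its left, z up, the work surface at z = 0. Lengths are in m, angles in rad, forces in N, time in s.
With the tool pointing down it reaches from about 0.4 to 0.75 m from the base axis. Payload 19.5 kg.
Tool frame: the origin (TCP) lies midway between the tips of the shut fingers; the grasp point (between the pads) lies bot.grip_point_offset behind it (bot.grip_point_offset is the distance from the TCP to the grasp point, in m); z points along the fingers, y is the direction in which the jaws open and shut (so a half turn about z gives the same grasp; the last joint's range is limited). The gripper opens to 85 mm and grips with 20 to 120 N. Pads are 22 mm wide; open, the fingers measure 114 mm over their backs; the gripper's body (76 mm by 85 mm) begins 54 mm behind the grasp point. The pads swing forward as they close: fully open they stand 13 mm farther back than shut.
Start: joints at [-1.392, 0.707, -0.028, 1.485, 0.022, 0.951, -0.075], TCP at [0.126, 0.561, 0.231] pointing down, gripper open.
Joint ranges: [-2.71, 2.71], [-0.32, 2.16], [-1.57, 1.52], [0, 2.45], [-1.46, 4.6], [0, 2.02], [-2.83, 2.83]. Speed limits (rad/s): [1.89, 1.89, 2.57, 2.57, 3.01, 3.01, 3.01].

## Interface

Orientations are given as a rotation vector (axis times angle).
In Python, from bench import get_state, imaging, bot gives the robot as it stands.
- The arm moves only by the shell command python3 -m jog 'ROWS' [FORCE]. ROWS is JSON, a list that holds one entry, the list of rows, each a list of 7 numbers: the shift along the tool's x, y, z in mm, then the turn, a rotation vector about the tool's x, y, z in rad, then the opening, from 0 (shut) to 1 (fully open). A call has exactly 10 rows; each row shifts and turns the pose as measured when the row begins, along the tool's axes as they then stand; what a row does not reach is not made up. A row lasts 1/8 s, in which the tool goes at most 62.5 mm and 10.7 degrees, less where a joint would pass 70% of its speed; a pose out of reach is approached as far as the arm can. A call with a gripper value outside its range is refused whole. The fingers move at their own pace and stop on an object; FORCE is the grip in N (left out, the last holds). Time passes only in rows, so rows that do not move let the fingers close, or fill a call up. It gives the time, the measured TCP pose, the force and the opening at its end, in the units of the state.
- get_state(): the state, without advancing time (a new reading comes with each control period).
- imaging.get_image(name): name is "scene" or "top" or "wrist"; returns a dict with "frame" (420x560x3 uint8, blue, green, red), "camera_matrix" (3x3 intrinsics, pixels), "extrinsics" (4x4, takes a point from camera to world coordinates). Camera axes: x right, y down, z forward; pixel columns grow to the right and rows downward; lengths in m; the calibration is good to about 2 mm. A picture is of the moment at which its call begins. There is no depth.
- bot.finish_job(): hands the job in, once; it reports no verdict.
The state is a dict: "time": time; "qpos": joint angles; "joint_velocities": joint speeds; "joint_efforts": joint torques, N m; "tcp_pos": TCP position; "orientation": TCP orientation; "contact_force": force on the tool from outside, world axes, zero at the start; "wrist_torque": the same for the moment, N m; "opening": opening from 0.0 (shut) to 1.0 (fully open).
Only numpy, scipy, OpenCV 4.12 (cv2) and the standard library are available. Lean on these libraries where they do the work, as an engineer would, in place of code of your own. Each camera call takes 0.05 s, during which the arm holds its last target.

## Task

Set up the contact-print boards for copying, in overlapping steps up the middle lane of the sloped desk: the short board already lies at the foot, so lay the middle-length board over it and then the long board over that one, each with its dark binding strip uphill, covering just the dark binding strip of the board below so that all the prints show. They must lie straight and centred over one another, each with its upper edge down on the desk. The boards are too wide to pick up flat, so slide them across from the side wings, and do not disturb the short board or the loose things lying about on the desk.

Things in the scene. Friction and masses are not known exactly. Their poses are not given: they have to be found in the camera images.
- desk_foot (a point): Sloped desk: white lane 168 mm wide between two plywood wings, rising away from the robot at 0.20 rad; boards stay where left (friction about 0.6). Point: on the lane's surface, half-way across, at its foot against the 5 mm high lip. x up the slope (lane ends at 300 mm), y left, z off the surface: the 'desk frame'.
- wing_a: Wing (left or right) with the middle-length board on it at the start. Flat plywood, parallel to the lane, 10 mm above it, 300 mm up the slope by 150 mm across, plus a bevel along each long side (10 mm down over 40 mm) ending at the lane's edge, 84 mm from its centre line. Origin: centre of the flat top, at x 150, y +-199 mm in the desk frame; its own axes: level, x away from the robot.
- wing_b: The other side wing, which carries the long board at the start; the same shape, origin and axes as wing_a, on the other side of the lane.
- short_board_mid (a point): The short board: grey-brown stiff board, 130 mm along y, 90 mm along x, 6 mm thick, about 0.12 kg; two small prints on the 60 mm nearest its foot (-x) edge, dark binding strip on the last 30 mm at its +x edge. It lies flat on the lane with its foot edge at the lip; leave it there. Point: the board's centre, half-way up; z: off its face.
- middle_board_mid (a point): The middle-length board: grey-brown stiff board, 145 mm along y, 90 mm along x, 6 mm thick, about 0.12 kg; three small prints on the 60 mm nearest its foot (-x) edge, dark binding strip on the last 30 mm at its +x edge. Starts flat on wing_a, turned up to 0.15 rad. In place it tilts 0.1 rad to the lane. Point: the board's centre, half-way up; z: off its face.
- long_board_mid (a point): The long board: grey-brown stiff board, 160 mm along y, 90 mm along x, 6 mm thick, about 0.12 kg; four small prints on the 60 mm nearest its foot (-x) edge, dark binding strip on the last 30 mm at its +x edge. Starts flat on wing_b, turned up to 0.15 rad. In place it tilts 0.1 rad to the lane. Point: the board's centre, half-way up; z: off its face.
- short_board_top (a point): Middle of the short board's dark (+x) edge, at the underside. Axes as the board.
- middle_board_top (a point): Middle of the middle-length board's dark (+x) edge, at the underside. Axes as the board.
- middle_board_foot (a point): Middle of the middle-length board's foot (-x) edge, at the underside. Axes as the board.
- long_board_top (a point): Middle of the long board's dark (+x) edge, at the underside. Axes as the board.
- long_board_foot (a point): Middle of the long board's foot (-x) edge, at the underside. Axes as the board.
- loupe_mid (a point): Bystander: black loupe, 38 mm in diameter at the foot and 38 mm tall, standing loose on one wing's inner lower corner. Point: its centre.
- tin_mid (a point): Bystander: round metal tin, 38 mm in diameter, 34 mm tall, standing loose on one wing's inner lower corner. Point: its centre.
- brush_mid (a point): Bystander: flat brush with a wooden handle, 150 mm long (its y), 30 mm wide, 10 mm high, lying loose across the top of the lane. Point: near its middle, half-way up; the bristles reach 88 mm to +y and the handle 63 mm to -y.
- eraser_mid (a point): Bystander: white block eraser, 60 mm along y, 25 mm along x, 18 mm high, lying loose on one wing's inner upper corner. Point: its centre.
- weight_mid (a point): Bystander: dark steel weight, 70 mm along y, 30 mm along x, 22 mm high, lying loose on one wing's inner upper corner. Point: its centre.
Not all that is in view belongs to the job. What is shaped like the part that bears short_board_mid but orange or pink is not meant.

How it is judged:
At the end, for the whole second after the job is handed in: Middle board over short board and long over middle: each 52 to 68 mm uphill of the one below, within 16 mm sideways and 0.08 rad, its dark edge within 4 mm of the lane and its foot edge on the board below; short board at the lip, moved under 12 mm; all at rest (x of middle_board_mid in the frame of short_board_mid between 0.052 and 0.068 m and y of middle_board_mid in the frame of short_board_mid between -0.016 and 0.016 m and angle between the y axis of middle_board_mid and the y axis of short_board_mid, either way round below 0.08 rad and z of each of middle_board_top, long_board_top in the frame of desk_foot below 0.004 m and z of middle_board_foot in the frame of short_board_mid above 0.001 m and x of long_board_mid in the frame of middle_board_mid between 0.052 and 0.068 m and y of long_board_mid in the frame of middle_board_mid between -0.016 and 0.016 m and angle between the y axis of long_board_mid and the y axis of middle_board_mid, either way round below 0.08 rad and z of long_board_foot in the frame of middle_board_mid above 0.001 m and x of short_board_mid in the frame of desk_foot between 0.038 and 0.056 m and distance of short_board_mid from where it was at the start of the episode below 0.012 m and linear speed of each of middle_board, long_board below 0.01 m/s); the robot touches nothing.
It fails at once if the loupe, tin, brush, eraser or weight is disturbed (moved more than 20 mm) (distance of any of loupe_mid, tin_mid, brush_mid, eraser_mid, weight_mid from where it was at the start of the episode above 0.02 m).
It fails at once if the short board is pushed out of place (more than 15 mm) (distance of short_board_mid from where it was at the start of the episode above 0.015 m).
It also fails if it takes over 72 s, if anything falls off the work surface, if the arm or the gripper's body presses on something with over 40 N, if the wrist force passes 120 N, or if a joint passes its speed limit or range.

## Working session

There is one attempt and no reset: what is moved stays moved. The work goes in short steps, Python scripts to look and compute and a shell command to move; the robot and the scene stay as the last step left them, time stands still between calls to the robot, and variables do not carry over. Pictures are saved under pics/ and viewed, and the job is handed in when it is done.

```bash
mkdir -p pics; ls; python3 - <<'E'
from bench import get_state, imaging, bot
import cv2,numpy as np
s=get_state();print(s['time'],s['tcp_pos'],s['orientation'],s['opening'],bot.grip_point_offset)
for n in ['scene','top','wrist']:
    i=imaging.get_image(n);cv2.imwrite(f'pics/a_{n}.png',i['frame']);np.savez(f'pics/a_{n}.npz',K=i['camera_matrix'],T=i['extrinsics']);print(n,i['camera_matrix'].tolist(),i['extrinsics'].round(4).tolist())
E
```

```text
pics
0.0 [0.12588764 0.5607787  0.23084529] [-3.46110231e-01 -3.12238826e+00  1.71582500e-03] 1.0031786553712796 0.0187
scene [[498.2167936880955, 0.0, 280.82827792827345], [0.0, 498.2167936880955, 202.74234805021973], [0.0, 0.0, 1.0]] [[0.7792, 0.3457, -0.5228, 1.06], [0.6266, -0.4066, 0.6649, -0.7805], [0.0173, -0.8457, -0.5334, 0.7484], [0.0, 0.0, 0.0, 1.0]]
top [[436.6075936696112, 0.0, 284.8354736817098], [0.0, 436.6075936696112, 209.48585291254733], [0.0, 0.0, 1.0]] [[-0.0022, -0.9863, 0.1647, 0.2674], [-1.0, 0.0018, -0.0026, 0.0296], [0.0023, -0.1647, -0.9863, 1.0529], [0.0, 0.0, 0.0, 1.0]]
wrist [[363.7499504888477, 0.0, 282.46343154746717], [0.0, 363.7499504888477, 207.05858659913557], [0.0, 0.0, 1.0]] [[0.2195, 0.9222, 0.3184, 0.0444], [0.9756, -0.2072, -0.0724, 0.5795], [-0.0008, 0.3265, -0.9452, 0.3732], [0.0, 0.0, 0.0, 1.0]]
```

View pics/a_scene.png

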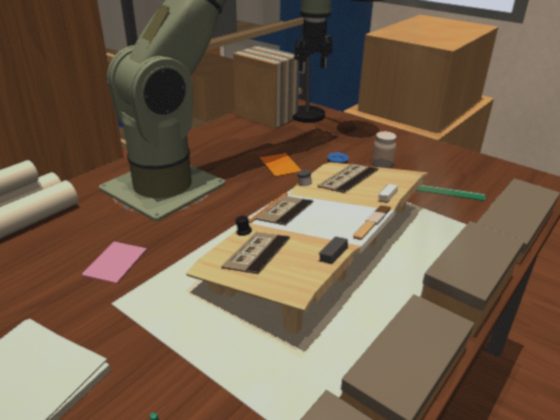

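View pics/a_top.png

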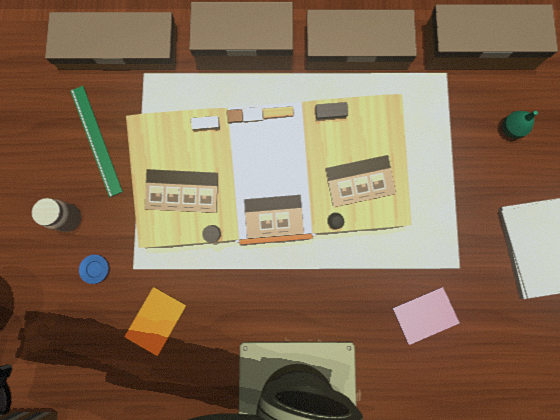

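View pics/a_wrist.png

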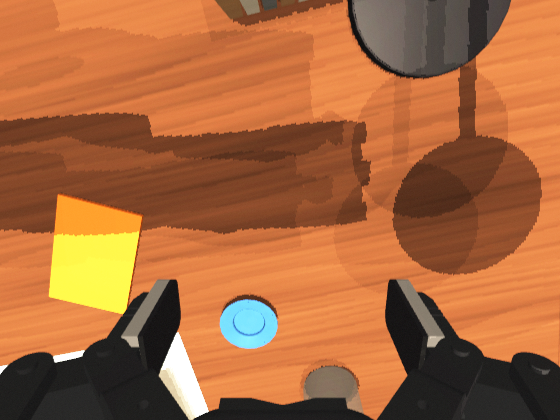

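Top view: the middle board (3 prints) is on the right wing at (361,181), so the right wing is wing_a. The long board (4 prints) is on the left wing at (182,191). The short board (2 prints) is at (273,216). The orange card at (156,321) and pink card at (426,316) are decoys lying on the table. Next I'll enlarge this view for corners.

```bash
python3 - <<'E'
import cv2
f=cv2.imread('pics/a_top.png')
cv2.imwrite('pics/c1.png',cv2.resize(f[85:260,120:270],None,fx=4.5*.75,fy=4.5*.75,interpolation=cv2.INTER_CUBIC))
cv2.imwrite('pics/c2.png',cv2.resize(f[85:260,225:420],None,fx=3.375,fy=3.375,interpolation=cv2.INTER_CUBIC))
E
```

```text
(no output)
```

View pics/c1.png

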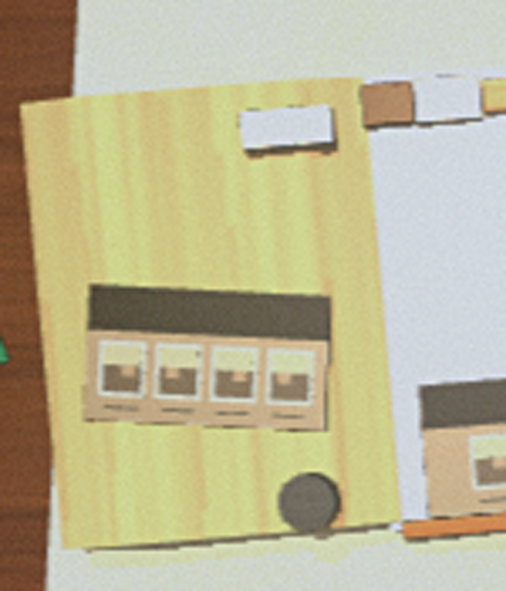

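View pics/c2.png

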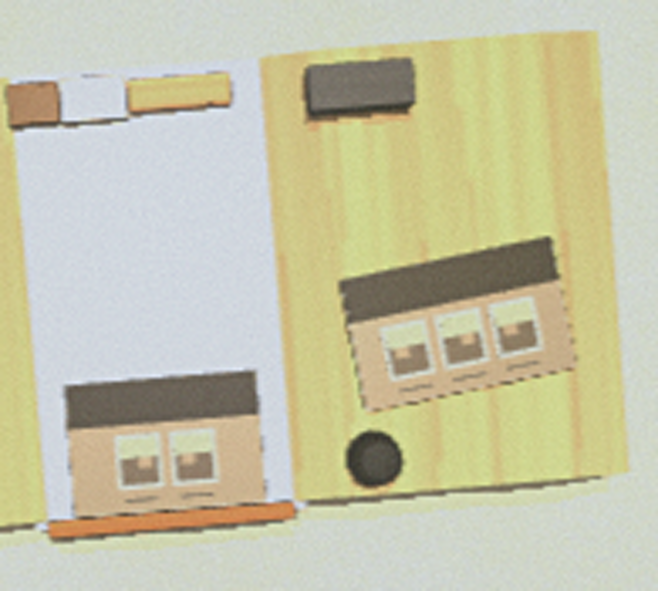

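```bash
python3 - <<'E'
import cv2
f=cv2.imread('pics/a_scene.png')
cv2.imwrite('pics/c3.png',cv2.resize(f[150:320,190:435],None,fx=3.2,fy=3.2,interpolation=cv2.INTER_CUBIC))
E
```

```text
(no output)
```

View pics/c3.png

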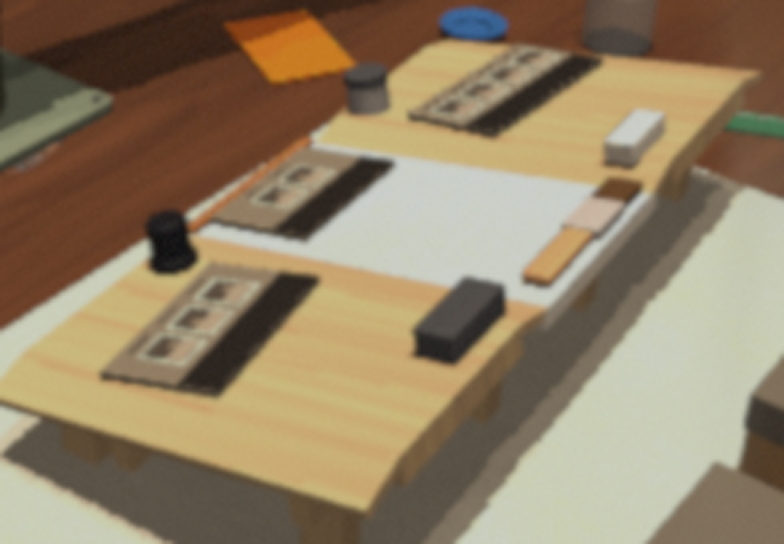

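```bash
cat > h.py <<'E'
import numpy as np, cv2
from scipy.optimize import least_squares
from scipy.spatial.transform import Rotation as R
def cam(n,tag='a'):
    d=np.load(f'pics/{tag}_{n}.npz');return d['K'],d['T']
def proj(KT,P):
    K,T=KT;p=(np.atleast_2d(P)-T[:3,3])@T[:3,:3];q=p@K.T;return q[:,:2]/q[:,2:]
def RD(yaw): return (R.from_euler('z',yaw)*R.from_euler('y',-0.20)).as_matrix()
def load():
    d=np.load('desk.npy');return d[:3],RD(d[3])
def d2w(P):
    o,Rm=load();return np.atleast_2d(P)@Rm.T/1000+o
def w2d(P):
    o,Rm=load();return (np.atleast_2d(P)-o)@Rm*1000
def ray(KT,uv,z):
    """pixel -> desk point (mm) on plane z(mm)"""
    K,T=KT;o,Rm=load()
    uv=np.atleast_2d(uv);d=np.c_[uv,np.ones(len(uv))]@np.linalg.inv(K).T@T[:3,:3].T
    c=w2d(T[:3,3])[0];dd=d@Rm
    s=(z-c[2])/dd[:,2];return c+dd*s[:,None]
def toolstate():
    from bench import get_state
    s=get_state();o,Rm=load();Rt=R.from_rotvec(s['orientation']).as_matrix()
    return s,w2d(s['tcp_pos'])[0],Rm.T@Rt
E
python3 - <<'E'
from h import *
A=lambda l,o,s:np.array(l,float)/s+o
D=np.array([[300,84,0],[300,314,0],[0,314,0],[0,84,0],[300,-84,0],[300,-314,0],[0,-314,0],[0,-84,0]],float)
uv=np.vstack([A([(360,78),(21,104),(63,548),(402,522)],(120,85),3.375),A([(261,58),(598,32),(628,470),(297,500)],(225,85),3.375)])-.0
Ds=D[[5,4,0,1,7,3,2]];us=A([(368,513),(545,305),(650,190),(755,72),(190,238),(315,132),(430,42)],(190,150),3.2)
T,S=cam('top'),cam('scene')
def f(p,w=True):
    Rm=RD(p[3]);a=proj(T,D@Rm.T/1000+p[:3])-uv;b=proj(S,Ds@Rm.T/1000+p[:3])-us
    return np.r_[a.ravel(),b.ravel()]
r=least_squares(f,[.45,0,.05,.05],loss='soft_l1',x_scale=[.1,.1,.1,.1]);print(r.x);print(r.fun.reshape(-1,2).round(1).tolist())
np.save('desk.npy',r.x)
sb=A([(65,386),(255,372),(266,500),(75,515)],(225,85),3.375)
mb=A([(339,282),(551,238),(576,366),(367,410)],(225,85),3.375)
lb=A([(90,285),(330,297),(325,430),(84,417)],(120,85),3.375)
for n,c,z in(('s',sb,6),('m',mb,16),('l',lb,16)):
    q=ray(T,c,z);v=q[0]-q[1]+q[3]-q[2];print(n,q[:,:2].round(1).tolist(),q.mean(0).round(1),'yaw',np.arctan2(-v[0],v[1]).round(3),np.linalg.norm(v)/2)
for n,c,z in(('loupe',A((374,458),(225,85),3.375),48),('weight',A((360,85),(225,85),3.375),32),('tin',A((310,502),(120,85),3.375),44),('eraser',A((288,126),(120,85),3.375),28),('brushR',A((230,90),(225,85),3.375),10),('brushlow',A((30,125),(225,85),3.375),10)):
    print(n,ray(T,c,z).round(1))
from bench import get_state
s=get_state();print(R.from_rotvec(s['orientation']).as_matrix().round(3)); print(w2d(s['tcp_pos']))
E
```

```text
[0.37231801 0.04741756 0.05287526 0.08561469]
[[1.1, -0.0], [0.0, 0.6], [0.5, 0.7], [0.4, -0.4], [-0.9, -0.1], [-0.7, -0.7], [0.3, 0.0], [-0.7, -0.2], [-1.4, -0.8], [0.5, 0.5], [-0.6, 1.0], [0.8, -0.4], [0.5, -1.1], [-1.0, 3.1], [4.8, -1.0]]
s [[90.4, 64.6], [88.8, -63.9], [1.8, -64.0], [2.9, 65.6]] [46.   0.6  6. ] yaw -0.01 129.0973727380041
m [[144.0, -124.4], [161.3, -268.5], [74.5, -278.7], [57.1, -136.1]] [ 109.2 -201.9   16. ] yaw 0.12 144.40045177787704
l [[175.8, 275.1], [154.5, 117.8], [66.6, 129.1], [89.0, 287.5]] [121.5 202.4  16. ] yaw -0.138 159.3828570338202
loupe [[  26.8 -134.    48. ]]
weight [[ 270.2 -146.8   32. ]]
tin [[ 21.6 139.1  44. ]]
eraser [[267.2 133.4  28. ]]
brushR [[278.  -62.9  10. ]]
brushlow [[265.8  72.1  10. ]]
[[-0.976  0.219 -0.   ]
 [ 0.219  0.976 -0.001]
 [ 0.    -0.001 -1.   ]]
[[-162.23629303  532.63488219  214.58797589]]
```

The desk fits well. In desk-frame mm, the middle board is at (109,-202) with yaw +0.12, the long board at (121,202) with yaw -0.14, and the short board at (46,0.6). I'll push each board on its outer edge with two half-open fingers, the jaws lying along the slope. Both boards pass between the bystanders.

```bash
cat > plan.py <<'E'
# plan.py x y z yaw n [flip]: prints tool-frame rows from the current pose to a desk-frame pose
import sys
from h import *
x,y,z,yaw,n=map(float,sys.argv[1:6]);n=int(n)
flip=len(sys.argv)>6
s,p,Rc=toolstate()
base=np.array([[0,1,0],[1,0,0],[0,0,-1.]])  # columns tool x=dy, tool y=dx, tool z=-dz
if flip: base=base@np.diag([-1,-1,1])
Rt=R.from_euler('z',yaw).as_matrix()@base
rel=R.from_matrix(Rc.T@Rt).as_rotvec()
print('now',p.round(1),'t',round(s['time'],2),'F',s['contact_force'].round(1),'op',round(s['opening'],2),'rel',rel.round(3))
d=np.array([x,y,z])-p
for i in range(n):
    Ri=Rc@R.from_rotvec(rel*i/n).as_matrix()
    print((Ri.T@(d/n)).round(1).tolist(),(rel/n).round(3).tolist())
E
python3 plan.py 200 40 170 0 10
```

```text
now [-162.2  532.6  214.6] t 0.15 F [-0.6  0.4 -0.1] op 1.0 rel [-0.173 -0.126  1.26 ]
[-49.6, -36.0, -2.8] [-0.017, -0.013, 0.126]
[-53.7, -29.4, -2.7] [-0.017, -0.013, 0.126]
[-57.0, -22.4, -2.5] [-0.017, -0.013, 0.126]
[-59.4, -15.0, -2.1] [-0.017, -0.013, 0.126]
[-60.8, -7.4, -1.5] [-0.017, -0.013, 0.126]
[-61.3, 0.3, -0.8] [-0.017, -0.013, 0.126]
[-60.8, 8.0, 0.1] [-0.017, -0.013, 0.126]
[-59.3, 15.6, 1.0] [-0.017, -0.013, 0.126]
[-56.8, 22.9, 2.1] [-0.017, -0.013, 0.126]
[-53.5, 29.8, 3.2] [-0.017, -0.013, 0.126]
```

```bash
python3 -m jog '[[[-50,-36,-3,-0.017,-0.013,0.126,0.45],[-54,-29,-3,-0.017,-0.013,0.126,0.45],[-57,-22,-2.5,-0.017,-0.013,0.126,0.45],[-59,-15,-2,-0.017,-0.013,0.126,0.45],[-61,-7,-1.5,-0.017,-0.013,0.126,0.45],[-61,0,-1,-0.017,-0.013,0.126,0.45],[-61,8,0,-0.017,-0.013,0.126,0.45],[-59,16,1,-0.017,-0.013,0.126,0.45],[-57,23,2,-0.017,-0.013,0.126,0.45],[-53,30,3,-0.017,-0.013,0.126,0.45]]]'; python3 plan.py 105 -302 70 0 10
```

```text
time: 1.4
tcp_pos: [0.5303, 0.0877, 0.2611]
orientation: [2.06, 2.169, 0.222]
contact_force: [0.7, 1.5, 0.8]
opening: 0.449
now [199.   26.6 172.2] t 1.4 F [0.7 1.5 0.8] op 0.45 rel [ 0.005  0.008 -0.034]
[-33.1, -8.3, 10.4] [0.001, 0.001, -0.003]
[-33.1, -8.4, 10.4] [0.001, 0.001, -0.003]
[-33.0, -8.6, 10.4] [0.001, 0.001, -0.003]
[-33.0, -8.7, 10.4] [0.001, 0.001, -0.003]
[-33.0, -8.8, 10.3] [0.001, 0.001, -0.003]
[-33.0, -8.9, 10.3] [0.001, 0.001, -0.003]
[-33.0, -9.0, 10.3] [0.001, 0.001, -0.003]
[-32.9, -9.1, 10.3] [0.001, 0.001, -0.003]
[-32.9, -9.2, 10.3] [0.001, 0.001, -0.003]
[-32.9, -9.3, 10.2] [0.001, 0.001, -0.003]
```

```bash
python3 -m jog '[[[-35,-8.5,5,0,0,-0.0035,0.45],[-35,-8.5,5,0,0,-0.0035,0.45],[-35,-8.5,5,0,0,-0.0035,0.45],[-35,-8.5,5,0,0,-0.0035,0.45],[-35,-8.5,10,0,0,-0.0035,0.45],[-35,-8.5,10,0,0,-0.0035,0.45],[-35,-8.5,15,0,0,-0.0035,0.45],[-35,-8.5,15,0,0,-0.0035,0.45],[-35,-9,20,0,0,-0.0035,0.45],[-15,-9,20,0,0,-0.0035,0.45]]]'; python3 plan.py 108 -305 15 0 10;python3 - <<'E'
from bench import imaging
import cv2,numpy as np
for n in ['wrist']:
    i=imaging.get_image(n);cv2.imwrite(f'pics/b_{n}.png',i['frame']);np.savez(f'pics/b_{n}.npz',K=i['camera_matrix'],T=i['extrinsics'])
E
```

```text
time: 2.65
tcp_pos: [0.489, -0.2599, 0.1335]
orientation: [2.024, 2.196, 0.219]
contact_force: [0.0, 0.6, -0.1]
opening: 0.447
now [ 104.2 -316.2   61.1] t 2.65 F [ 0.   0.6 -0.1] op 0.45 rel [ 0.007  0.01  -0.003]
[1.2, 0.3, 4.6] [0.001, 0.001, -0.0]
[1.2, 0.3, 4.6] [0.001, 0.001, -0.0]
[1.2, 0.4, 4.6] [0.001, 0.001, -0.0]
[1.2, 0.4, 4.6] [0.001, 0.001, -0.0]
[1.2, 0.4, 4.6] [0.001, 0.001, -0.0]
[1.1, 0.4, 4.6] [0.001, 0.001, -0.0]
[1.1, 0.4, 4.6] [0.001, 0.001, -0.0]
[1.1, 0.4, 4.6] [0.001, 0.001, -0.0]
[1.1, 0.4, 4.6] [0.001, 0.001, -0.0]
[1.1, 0.4, 4.6] [0.001, 0.001, -0.0]
```

View pics/b_wrist.png

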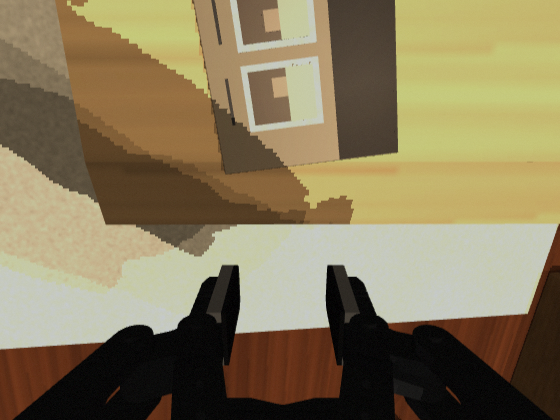

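```bash
python3 -m jog '[[[1.2,0.5,6,0.001,0.001,0,0.45],[1.2,0.5,6,0.001,0.001,0,0.45],[1.2,0.5,6,0.001,0.001,0,0.45],[1.2,0.5,6,0.001,0.001,0,0.45],[1.2,0.5,6,0.001,0.001,0,0.45],[1.2,0.5,6,0.001,0.001,0,0.45],[1.2,0.5,6,0.001,0.001,0,0.45],[1,0.5,6,0.001,0.001,0,0.45],[0,0.5,4,0.001,0.001,0,0.45],[0,0,0,0.001,0.001,0,0.45]]]'; python3 plan.py 108 -278 8 0 10;python3 - <<'E'
from bench import imaging
import cv2,numpy as np
for n in ['wrist','scene']:
    i=imaging.get_image(n);f=i['frame'];cv2.imwrite(f'pics/c_{n}.png',f if n=='wrist' else cv2.resize(f[170:320,190:390],None,fx=4,fy=4,interpolation=cv2.INTER_CUBIC))
E
```

```text
time: 3.95
tcp_pos: [0.5037, -0.2476, 0.079]
orientation: [2.033, 2.211, 0.219]
contact_force: [-4.8, 1.2, 9.2]
opening: 0.453
now [ 108.8 -305.2    4.6] t 3.95 F [-4.8  1.2  9.2] op 0.45 rel [-0.005 -0.002 -0.002]
[2.7, -0.1, -0.3] [-0.0, -0.0, -0.0]
[2.7, -0.1, -0.3] [-0.0, -0.0, -0.0]
[2.7, -0.1, -0.3] [-0.0, -0.0, -0.0]
[2.7, -0.1, -0.3] [-0.0, -0.0, -0.0]
[2.7, -0.1, -0.3] [-0.0, -0.0, -0.0]
[2.7, -0.1, -0.3] [-0.0, -0.0, -0.0]
[2.7, -0.1, -0.3] [-0.0, -0.0, -0.0]
[2.7, -0.1, -0.3] [-0.0, -0.0, -0.0]
[2.7, -0.1, -0.3] [-0.0, -0.0, -0.0]
[2.7, -0.1, -0.3] [-0.0, -0.0, -0.0]
```

View pics/c_scene.png

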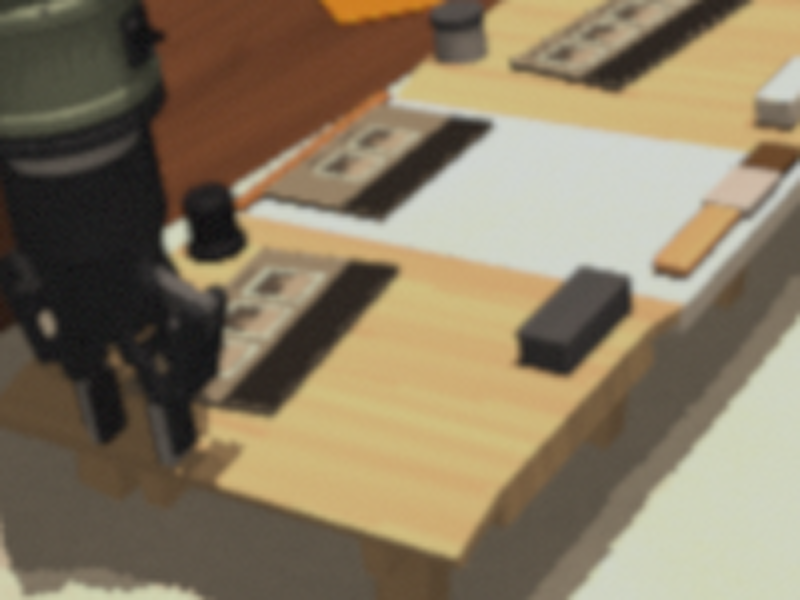

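View pics/c_wrist.png

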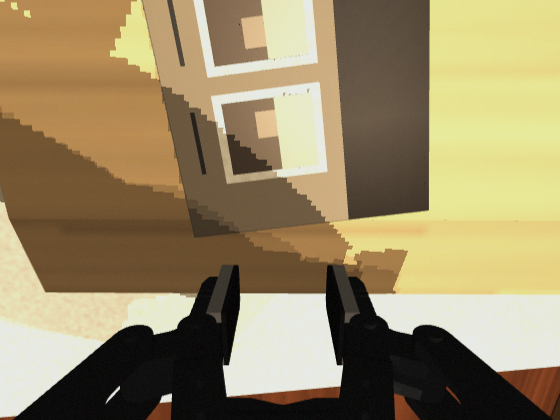

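```bash
python3 -m jog '[[[0,0,-6,0,0,0,0.45],[5,0,0,0,0,0,0.45],[5,0,0,0,0,0,0.45],[5,0,0,0,0,0,0.45],[5,0,0,0,0,0,0.45],[5,0,0,0,0,0,0.45],[5,0,0,0,0,0,0.45],[6,0,0,0,0,0,0.45],[6,0,0,0,0,0,0.45],[6,0,0,0,0,0,0.45]]]'; python3 plan.py 108 -278 10.5 0 10;python3 - <<'E'
from bench import imaging
import cv2,numpy as np
for n in ['wrist','top']:
    i=imaging.get_image(n);f=i['frame'];cv2.imwrite(f'pics/d_{n}.png',f if n=='wrist' else cv2.resize(f[85:260,225:420],None,fx=3.375,fy=3.375,interpolation=cv2.INTER_CUBIC))
E
```

```text
time: 5.3
tcp_pos: [0.4984, -0.1974, 0.0854]
orientation: [2.033, 2.209, 0.218]
contact_force: [-0.5, -1.5, 0.6]
opening: 0.449
now [ 109.1 -254.7   11.1] t 5.3 F [-0.5 -1.5  0.6] op 0.45 rel [-0.004 -0.001 -0.003]
[-2.3, -0.1, 0.1] [-0.0, -0.0, -0.0]
[-2.3, -0.1, 0.1] [-0.0, -0.0, -0.0]
[-2.3, -0.1, 0.1] [-0.0, -0.0, -0.0]
[-2.3, -0.1, 0.1] [-0.0, -0.0, -0.0]
[-2.3, -0.1, 0.1] [-0.0, -0.0, -0.0]
[-2.3, -0.1, 0.1] [-0.0, -0.0, -0.0]
[-2.3, -0.1, 0.1] [-0.0, -0.0, -0.0]
[-2.3, -0.1, 0.1] [-0.0, -0.0, -0.0]
[-2.3, -0.1, 0.1] [-0.0, -0.0, -0.0]
[-2.3, -0.1, 0.1] [-0.0, -0.0, -0.0]
```

View pics/d_wrist.png

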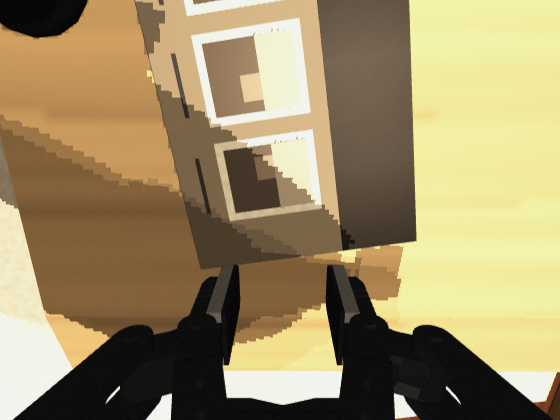

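View pics/d_top.png

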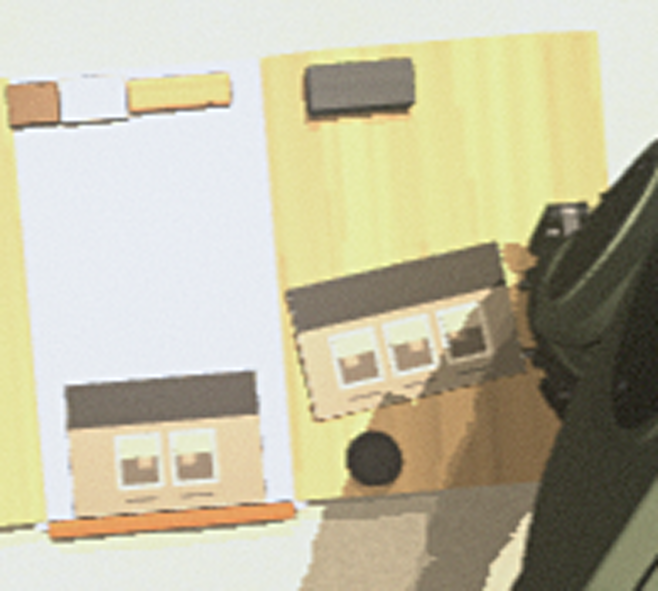

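```bash
cat > brd.py <<'E'
from h import *
def board(c,off,sc,z,cam_='top'):
    q=ray(cam(cam_),np.array(c,float)/sc+off,z);v=q[0]-q[1]+q[3]-q[2]
    print(q[:,:2].round(1).tolist(),'ctr',q.mean(0).round(1),'yaw',np.arctan2(-v[0],v[1]).round(3),'len',np.linalg.norm(v/2).round(1))
E
python3 -c "
from brd import *
board([(288,290),(497,243),(520,372),(315,420)],(225,85),3.375,16)"
```

```text
[[141.5, -89.9], [161.0, -232.1], [73.7, -240.7], [53.4, -100.7]] ctr [ 107.4 -165.9   16. ] yaw 0.14 len 142.5
```

```bash
python3 -m jog '[[[-8,0,0,0,0,0,0.65],[0,0,0,0,0,0,0.65],[0,0,1.5,0,0,0,0.65],[0,-0.5,0.5,0,0,0,0.65],[5,-0.5,0,0,0,0,0.65],[6,0,0,0,0,0,0.65],[6,0,0,0,0,0,0.65],[6,0,0,0,0,0,0.65],[6,0,0,0,0,0,0.65],[6,0,0,0,0,0,0.65]]]'; python3 plan.py 108 -200 9 0 1;python3 - <<'E'
from bench import imaging
import cv2,numpy as np
for n in ['wrist','top']:
    i=imaging.get_image(n);f=i['frame'];cv2.imwrite(f'pics/e_{n}.png',f if n=='wrist' else cv2.resize(f[85:260,225:420],None,fx=3.375,fy=3.375,interpolation=cv2.INTER_CUBIC))
E
```

```text
time: 6.65
tcp_pos: [0.4951, -0.1682, 0.0829]
orientation: [2.033, 2.211, 0.218]
contact_force: [-0.9, -1.3, 0.2]
opening: 0.65
now [ 107.8 -225.3    8.8] t 6.65 F [-0.9 -1.3  0.2] op 0.65 rel [-0.005 -0.002 -0.002]
[25.3, 0.1, -0.1] [-0.005, -0.002, -0.002]
```

View pics/e_wrist.png

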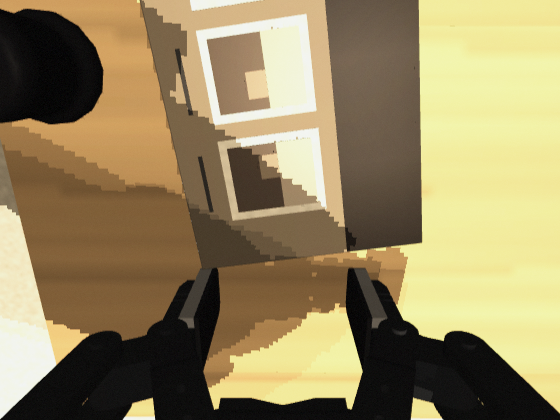

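View pics/e_top.png

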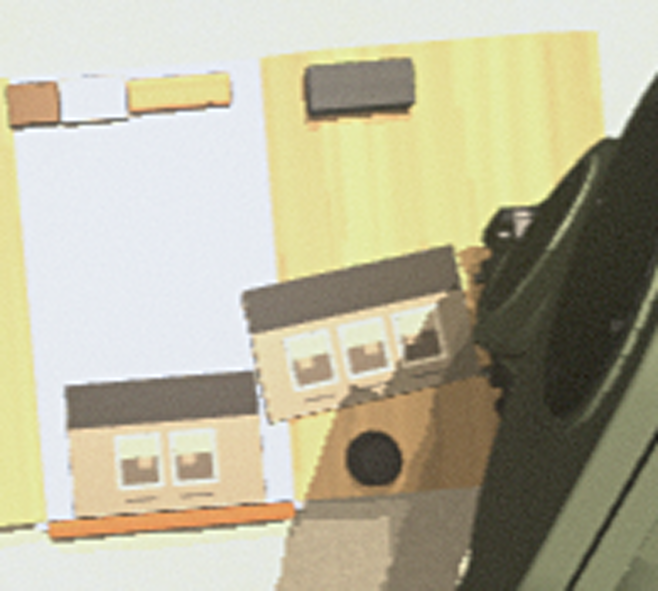

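```bash
python3 -m jog '[[[6,0,0,0,0,0,0.65],[6,0,0,0,0,0,0.65],[6,0,0,0,0,0,0.65],[6,0,0,0,0,0,0.65],[6,0,0,0,0,0,0.65],[6,0,0,0,0,0,0.65],[6,0,0,0,0,0,0.65],[6,0,0,0,0,0,0.65],[6,0,0,0,0,0,0.65],[0,0,0,0,0,0,0.65]]]'; python3 plan.py 108 -200 9 0 1;python3 - <<'E'
from bench import imaging
import cv2,numpy as np
for n in ['wrist','top']:
    i=imaging.get_image(n);f=i['frame'];cv2.imwrite(f'pics/f_{n}.png',f if n=='wrist' else cv2.resize(f[85:260,225:420],None,fx=3.375,fy=3.375,interpolation=cv2.INTER_CUBIC))
E
```

```text
time: 8.0
tcp_pos: [0.4903, -0.1102, 0.0831]
orientation: [2.032, 2.212, 0.219]
contact_force: [0.1, -0.6, 0.4]
opening: 0.651
now [ 108.  -167.1    8.9] t 8.0 F [ 0.1 -0.6  0.4] op 0.65 rel [-0.005 -0.002 -0.001]
[-32.9, 0.0, -0.1] [-0.005, -0.002, -0.001]
```

View pics/f_wrist.png

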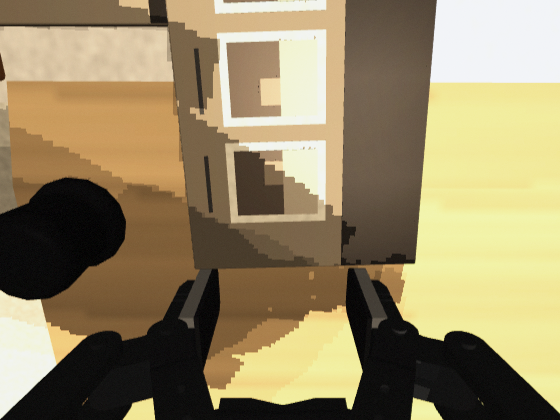

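View pics/f_top.png

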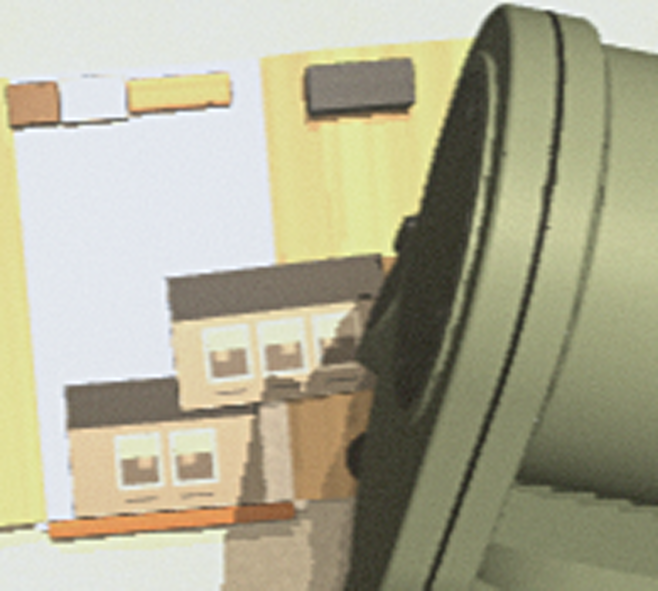

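```bash
python3 -c "
from brd import *
board([(166,277),(384,255),(400,390),(182,408)],(225,85),3.375,13)"
```

```text
[[157.2, -9.5], [159.6, -156.3], [68.5, -159.7], [69.0, -12.7]] ctr [113.6 -84.6  13. ] yaw 0.006 len 147.0
```

```bash
python3 -m jog '[[[7,0,0,0,0,0,0.65],[7,0,0,0,0,0,0.65],[7,0,0,0,0,0,0.65],[6,0,0,0,0,0,0.65],[6,0,-0.5,0,-0.06,0,0.65],[6,0,-0.4,0,-0.06,0,0.65],[6,0,-0.2,0,-0.06,0,0.65],[6,0,0,0,-0.06,0,0.65],[5,0,0,0,0,0,0.65],[0,0,0,0,0,0,0.65]]]'; python3 plan.py 108 -84 3 0 1;python3 - <<'E'
from bench import imaging
import cv2,numpy as np
for n in ['wrist','scene','top']:
    i=imaging.get_image(n);f=i['frame'];cv2.imwrite(f'pics/g_{n}.png',f if n=='wrist' else cv2.resize(f[170:320,190:390],None,fx=4,fy=4,interpolation=cv2.INTER_CUBIC) if n=='scene' else cv2.resize(f[85:260,225:420],None,fx=3.375,fy=3.375,interpolation=cv2.INTER_CUBIC))
E
```

```text
time: 9.35
tcp_pos: [0.4942, -0.0509, 0.0894]
orientation: [1.95, 2.071, -0.044]
contact_force: [-0.0, -0.8, -0.3]
opening: 0.645
now [ 118.1 -108.4   13.3] t 9.35 F [-0.  -0.8 -0.3] op 0.65 rel [-0.021  0.241 -0.001]
[26.2, -9.9, 4.4] [-0.021, 0.241, -0.001]
```

View pics/g_wrist.png

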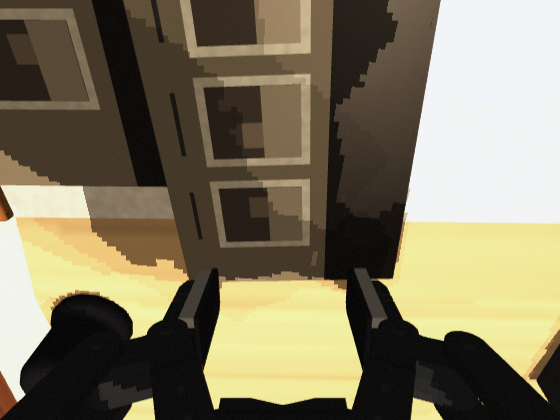

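View pics/g_top.png

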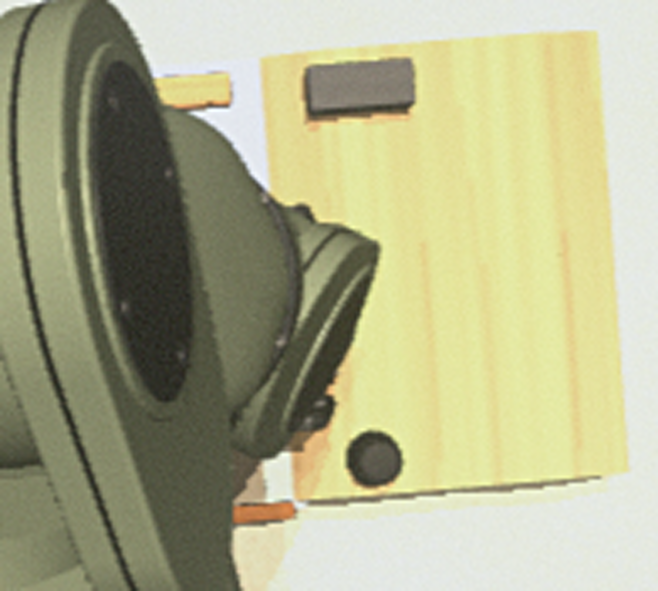

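View pics/g_scene.png

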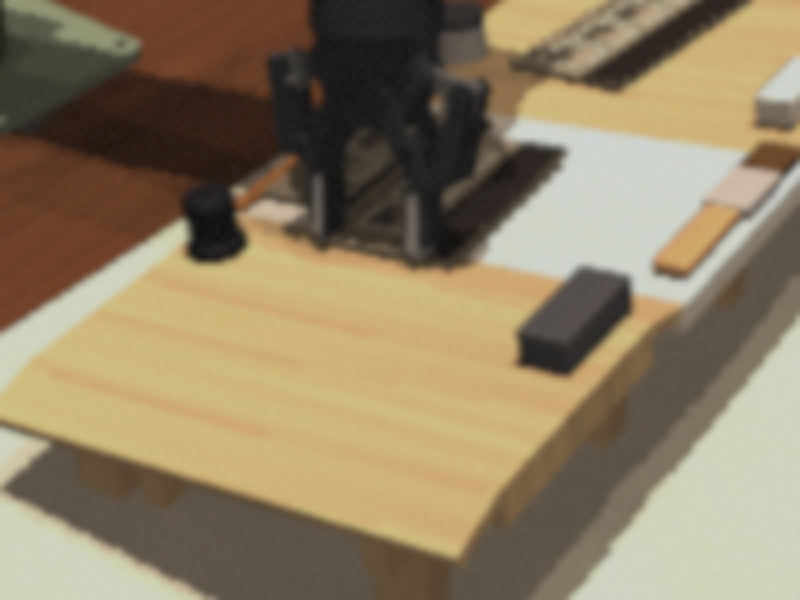

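```bash
python3 - <<'E'
from bench import imaging
import cv2,numpy as np
from h import *
i=imaging.get_image('wrist');cv2.imwrite('pics/h_wrist.png',i['frame']);np.savez('pics/h_wrist.npz',K=i['camera_matrix'],T=i['extrinsics'])
KT=cam('wrist','h')
print('trail',ray(KT,[(190,280),(400,278)],9).round(1).tolist())
print('dark uphill line',ray(KT,[(437,0)],9).round(1))
s,p,Rc=toolstate();print(p,Rc.round(3).tolist(),s['qpos'].round(2))
# finger tips projected?
print(w2d(KT[1][:3,3]))
print('lane edge',ray(KT,[(500,222)],0), 'short dark edge',ray(KT,[(95,0),(167,186)],6))
E
```

```text
trail [[75.6, -113.1, 9.0], [172.0, -110.6, 9.0]]
dark uphill line [[164.1  -0.5   9. ]]
[ 118.0679567  -109.37721599   13.55423358] [[0.001, 1.0, -0.021], [0.971, -0.006, -0.239], [-0.239, -0.02, -0.971]] [-0.29  0.85  0.33  2.14 -0.58 -0.    0.55]
[[121.60103581   6.61889314 131.48237298]]
lane edge [[213.31020829 -85.43132032   0.        ]] short dark edge [[ 62.26997266  -0.15320886   6.        ]
 [ 72.64764773 -64.77630058   6.        ]]
```

```bash
python3 plan.py 112 -127 12 0 5
```

```text
now [ 118.1 -109.4   13.6] t 9.55 F [0.7 0.4 0.4] op 0.65 rel [-0.02   0.242 -0.003]
[-3.3, -1.2, 1.2] [-0.004, 0.048, -0.001]
[-3.4, -1.2, 1.0] [-0.004, 0.048, -0.001]
[-3.4, -1.2, 0.8] [-0.004, 0.048, -0.001]
[-3.5, -1.2, 0.7] [-0.004, 0.048, -0.001]
[-3.5, -1.2, 0.5] [-0.004, 0.048, -0.001]
```

```bash
python3 -m jog '[[[-3.3,-1.2,1,-0.004,0.048,-0.001,0.65],[-3.4,-1.2,1,-0.004,0.048,-0.001,0.65],[-3.4,-1.2,0.8,-0.004,0.048,-0.001,0.65],[-3.5,-1.2,0.7,-0.004,0.048,-0.001,0.65],[-3.5,-1.2,0.5,-0.004,0.048,-0.001,0.65],[-1,0,1,0,0,0,0.65],[0,0,1,0,0,0,0.65],[0,0,1,0,0,0,0.65],[0,0,0,0,0,0,0.65],[0,0,0,0,0,0,0.65]]]'; python3 plan.py 112 -84 3.5 0 10;python3 - <<'E'
from bench import imaging
import cv2,numpy as np
for n in ['wrist']:
    i=imaging.get_image(n);f=i['frame'];cv2.imwrite(f'pics/i_{n}.png',f)
    np.savez('pics/i_wrist.npz',K=i['camera_matrix'],T=i['extrinsics'])
E
```

```text
time: 10.8
tcp_pos: [0.4922, -0.072, 0.0858]
orientation: [2.029, 2.212, 0.228]
contact_force: [0.4, -0.4, -0.3]
opening: 0.649
now [ 113.6 -129.3   10.6] t 10.8 F [ 0.4 -0.4 -0.3] op 0.65 rel [ 0.    -0.006 -0.   ]
[4.5, -0.2, 0.7] [0.0, -0.001, -0.0]
[4.5, -0.2, 0.7] [0.0, -0.001, -0.0]
[4.5, -0.2, 0.7] [0.0, -0.001, -0.0]
[4.5, -0.2, 0.7] [0.0, -0.001, -0.0]
[4.5, -0.2, 0.7] [0.0, -0.001, -0.0]
[4.5, -0.2, 0.7] [0.0, -0.001, -0.0]
[4.5, -0.2, 0.7] [0.0, -0.001, -0.0]
[4.5, -0.2, 0.7] [0.0, -0.001, -0.0]
[4.5, -0.2, 0.7] [0.0, -0.001, -0.0]
[4.5, -0.2, 0.7] [0.0, -0.001, -0.0]
```

View pics/i_wrist.png

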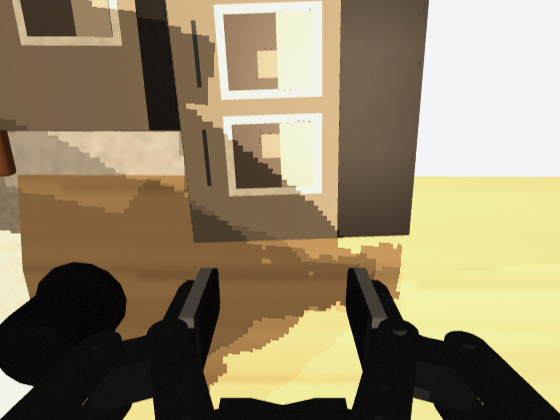

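```bash
python3 -m jog '[[[3,0,1.5,0,-0.05,0,0.65],[3,0,1.1,0,-0.05,0,0.65],[4,0,-0.4,0,0,0,0.65],[4,0,-0.4,0,0,0,0.65],[4.1,0,0.6,0,0,0,0.65],[4.1,0,0.6,0,0,0,0.65],[4.1,0,0.6,0,0,0,0.65],[4.1,0,0.6,0,0,0,0.65],[0,0,0,0,0,0,0.65],[0,0,0,0,0,0,0.65]]]'; python3 plan.py 112 -84 3.5 0 10|head -2;python3 - <<'E'
from bench import imaging
import cv2,numpy as np
for n in ['wrist']:
    i=imaging.get_image(n);f=i['frame'];cv2.imwrite(f'pics/j_{n}.png',f)
    np.savez('pics/j_wrist.npz',K=i['camera_matrix'],T=i['extrinsics'])
E
```

```text
time: 12.1
tcp_pos: [0.4967, -0.0421, 0.085]
orientation: [2.004, 2.156, 0.113]
contact_force: [0.7, -0.6, 3.2]
opening: 0.646
now [120.3 -99.8   8.4] t 12.1 F [ 0.7 -0.6  3.2] op 0.65 rel [-0.01   0.094 -0.003]
[1.6, -0.8, 0.3] [-0.001, 0.009, -0.0]
```

View pics/j_wrist.png

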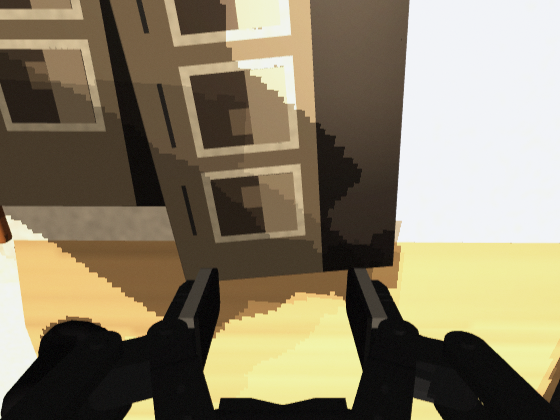

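```bash
python3 - <<'E'
from h import *
s,p,Rc=toolstate();print(s['qpos'].round(3),p)
KT=cam('wrist','j')
print(ray(KT,[(190,283),(392,266),(408,0)],10).round(1).tolist())
E
python3 plan.py 112 -108 14 0 5
```

```text
[-9.500e-02  8.190e-01  1.130e-01  2.131e+00 -5.880e-01  1.000e-03
  6.350e-01] [120.31384837 -99.83977135   8.36514048]
[[80.0, -99.4, 10.0], [167.9, -90.3, 10.0], [161.0, 9.3, 10.0]]
now [120.3 -99.8   8.4] t 12.15 F [-0.3 -0.2  2.4] op 0.65 rel [-0.01   0.094 -0.003]
[-1.7, -1.7, -1.0] [-0.002, 0.019, -0.001]
[-1.7, -1.7, -1.0] [-0.002, 0.019, -0.001]
[-1.7, -1.7, -1.0] [-0.002, 0.019, -0.001]
[-1.7, -1.7, -1.1] [-0.002, 0.019, -0.001]
[-1.7, -1.7, -1.1] [-0.002, 0.019, -0.001]
```

```bash
python3 -m jog '[[[-2,-1.7,-1.2,0.004,0.02,0,0.65],[-2,-1.7,-1.2,0.004,0.02,0,0.65],[-2,-1.7,-1,0.004,0.02,0,0.65],[-2,-1.7,-1,0.004,0.02,0,0.65],[-2,-1.7,-1,0.004,0.02,0,0.65],[-1,-1,0,0,0,0,0.65],[0,-1,0,0,0,0,0.65],[0,0,0,0,0,0,0.65],[0,0,0,0,0,0,0.65],[0,0,0,0,0,0,0.65]]]'; python3 plan.py 110 -110 10 0 1;python3 - <<'E'
from h import *
s,p,Rc=toolstate();print(s['qpos'].round(3),p)
E
```

```text
time: 13.4
tcp_pos: [0.4852, -0.0547, 0.0891]
orientation: [2.054, 2.23, 0.203]
contact_force: [-0.1, 0.3, 0.5]
opening: 0.65
now [ 108.8 -111.3   14.9] t 13.4 F [-0.1  0.3  0.5] op 0.65 rel [-0.032 -0.014 -0.005]
[1.3, 1.3, 4.8] [-0.032, -0.014, -0.005]
[ 0.075  0.798 -0.005  2.119 -0.542  0.071  0.691] [ 108.81384759 -111.34671835   14.86420827]
```

```bash
python3 -m jog '[[[0,0,3,-0.01,0,0,0.65],[1,0,3.4,-0.01,0,0,0.65],[4,0,0.9,0,0,0,0.65],[4,0,0.9,0,0,0,0.65],[4,0,0.9,0,0,0,0.65],[4,0,0.9,0,0,0,0.65],[0,0,0,0,0,0,0.65],[0,0,0,0,0,0,0.65],[0,0,0,0,0,0,0.65],[0,0,0,0,0,0,0.65]]]'; python3 plan.py 110 -84 3.5 0 1;python3 - <<'E'
from bench import imaging
import cv2,numpy as np
for n in ['wrist']:
    i=imaging.get_image(n);f=i['frame'];cv2.imwrite(f'pics/k_{n}.png',f)
    np.savez('pics/k_wrist.npz',K=i['camera_matrix'],T=i['extrinsics'])
from h import *
s,p,Rc=toolstate();print(s['qpos'].round(3),p)
E
```

```text
time: 14.65
tcp_pos: [0.4873, -0.0363, 0.0805]
orientation: [2.045, 2.22, 0.223]
contact_force: [0.3, 0.6, 0.1]
opening: 0.651
now [110.8 -93.2   5.7] t 14.65 F [0.3 0.6 0.1] op 0.65 rel [-0.014 -0.014 -0.005]
[9.2, -0.8, 2.3] [-0.014, -0.014, -0.005]
[ 5.900e-02  8.160e-01 -4.800e-02  2.142e+00 -5.830e-01  1.000e-03
  6.940e-01] [110.78091487 -93.23003995   5.71526983]
```

View pics/k_wrist.png

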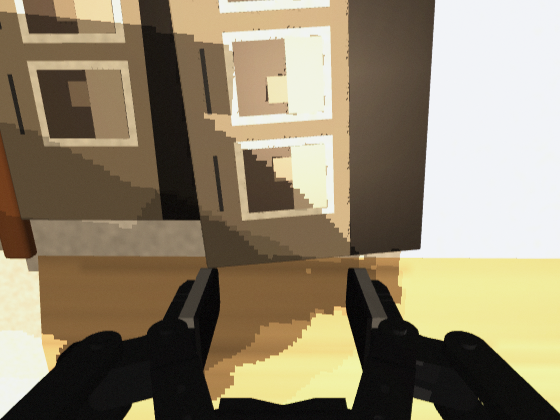

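```bash
python3 - <<'E'
from h import *
KT=cam('wrist','k')
print(ray(KT,[(207,267),(420,249),(436,0)],9).round(1).tolist())
print('short',ray(KT,[(163,218),(141,0)],6).round(1).tolist())
E
python3 plan.py 195 -5 75 1.5708 10
```

```text
[[78.9, -84.3, 9.0], [169.1, -75.7, 9.0], [164.1, 16.9, 9.0]]
short [[61.2, -62.9, 6.0], [62.3, 18.3, 6.0]]
now [110.8 -93.2   5.7] t 14.7 F [ 0.7 -0.2 -0.7] op 0.65 rel [ 0.    -0.022 -1.576]
[9.0, 8.3, -6.9] [0.0, -0.002, -0.158]
[7.5, 9.6, -6.9] [0.0, -0.002, -0.158]
[5.9, 10.6, -7.0] [0.0, -0.002, -0.158]
[4.2, 11.4, -7.0] [0.0, -0.002, -0.158]
[2.3, 12.0, -7.0] [0.0, -0.002, -0.158]
[0.4, 12.2, -7.0] [0.0, -0.002, -0.158]
[-1.5, 12.1, -7.0] [0.0, -0.002, -0.158]
[-3.4, 11.7, -7.0] [0.0, -0.002, -0.158]
[-5.2, 11.0, -7.0] [0.0, -0.002, -0.158]
[-6.9, 10.0, -6.9] [0.0, -0.002, -0.158]
```

```bash
python3 -m jog '[[[-4,0,-25,0,0,0,0.65],[0,0,-45,0,0,-0.17,0.65],[12,12,0,0,0,-0.175,0.65],[9,14,0,0,0,-0.175,0.65],[7,16,0,0,0,-0.175,0.65],[4,17,0,0,0,-0.175,0.65],[1,17,0,0,0,-0.175,0.65],[-2,17,0,0,0,-0.175,0.65],[-5,16,0,0,-0.01,-0.175,0.65],[-7,15,0,0,-0.01,-0.175,0.65]]]'; python3 plan.py 190 -10 30 1.5708 1;python3 - <<'E'
from bench import imaging
import cv2,numpy as np
for n in ['wrist']:
    i=imaging.get_image(n);f=i['frame'];cv2.imwrite(f'pics/l_{n}.png',f)
    np.savez('pics/l_wrist.npz',K=i['camera_matrix'],T=i['extrinsics'])
from h import *
s,p,Rc=toolstate();print(s['qpos'].round(3),p)
E
```

```text
time: 15.95
tcp_pos: [0.5437, 0.0761, 0.1683]
orientation: [-0.187, 2.93, 0.021]
contact_force: [0.1, -0.7, 0.8]
opening: 0.648
now [192.7  13.9  78.7] t 15.95 F [ 0.1 -0.7  0.8] op 0.65 rel [0.01  0.006 0.041]
[4.0, -24.3, 48.5] [0.01, 0.006, 0.041]
[-0.185  0.686 -0.042  1.89   0.119  0.361  1.388] [193.58050756  16.02037091  78.75687527]
```

View pics/l_wrist.png

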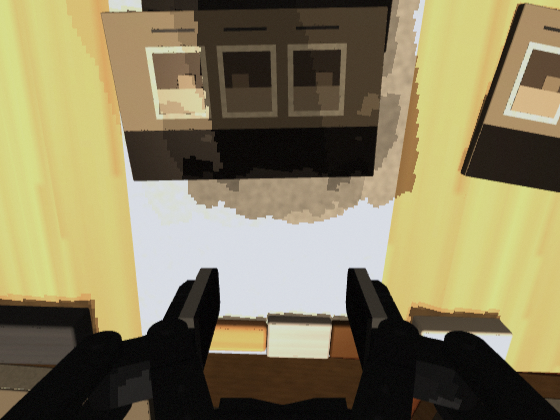

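```bash
python3 - <<'E'
from h import *
KT=cam('wrist','l')
print(ray(KT,[(132,181),(373,175)],6).round(1).tolist(),ray(KT,[(103,13),(386,4)],13).round(1).tolist())
print('lane edges',ray(KT,[(128,178),(393,178)],0).round(1).tolist())
E
python3 plan.py 190 -5 20 1.5708 5
```

```text
[[170.3, -77.7, 6.0], [161.0, 68.5, 6.0]] [[80.4, -81.0, 13.0], [70.3, 62.1, 13.0]]
lane edges [[170.2, -82.4, 0.0], [163.9, 82.9, 0.0]]
now [193.6  16.   78.8] t 16.0 F [-0.4  3.6  0.1] op 0.65 rel [0.011 0.008 0.052]
[1.0, -4.3, 11.7] [0.002, 0.002, 0.01]
[1.0, -4.3, 11.7] [0.002, 0.002, 0.01]
[0.9, -4.3, 11.7] [0.002, 0.002, 0.01]
[0.8, -4.2, 11.7] [0.002, 0.002, 0.01]
[0.8, -4.2, 11.7] [0.002, 0.002, 0.01]
```

```bash
python3 -m jog '[[[1,-4.3,12,0.002,0.002,0.01,0.65],[1,-4.3,12,0.002,0.002,0.01,0.65],[0,-4.3,12,0.002,0.002,0.01,0.65],[0,-4.3,12,0.002,0.002,0.01,0.65],[0,-4.3,12,0.002,0.002,0.01,0.65],[0,0,8,0,0,0.01,0.65],[0,0,6,0,0,0,0.65],[0,0,3,0,0,0,0.65],[0,0,0,0,0,0,0.65],[0,0,0,0,0,0,0.65]]]'; python3 plan.py 162 -5 1 1.5708 1
```

```text
time: 17.25
tcp_pos: [0.5599, 0.0546, 0.0893]
orientation: [-0.09, 2.944, 0.014]
contact_force: [0.2, -0.2, -0.1]
opening: 0.648
now [191.   -8.9  -1.5] t 17.25 F [ 0.2 -0.2 -0.1] op 0.65 rel [-0.001 -0.004 -0.025]
[29.1, 3.2, -2.4] [-0.001, -0.004, -0.025]
```

```bash
python3 -m jog '[[[3,0.4,0,0,0,-0.005,0.65],[3,0.4,0,0,0,-0.005,0.65],[3,0.4,0,0,0,-0.005,0.65],[3,0.4,0,0,0,-0.005,0.65],[3,0.4,0,0,0,-0.005,0.65],[3,0.4,0,0,0,0,0.65],[3,0.4,0,0,0,0,0.65],[3,0,0,0,0,0,0.65],[3,0,0,0,0,0,0.65],[0,0,0,0,0,0,0.65]]]'; python3 plan.py 162 -5 -1 1.5708 1;python3 - <<'E'
from bench import imaging
import cv2,numpy as np
for n in ['wrist']:
    i=imaging.get_image(n);f=i['frame'];cv2.imwrite(f'pics/m_{n}.png',f)
    np.savez('pics/m_wrist.npz',K=i['camera_matrix'],T=i['extrinsics'])
E
```

```text
time: 18.5
tcp_pos: [0.5314, 0.0556, 0.0833]
orientation: [-0.13, 2.942, 0.01]
contact_force: [0.5, 0.4, 0.3]
opening: 0.653
now [162.   -5.5  -1.8] t 18.5 F [0.5 0.4 0.3] op 0.65 rel [-0.001 -0.004  0.003]
[0.1, 0.5, -0.8] [-0.001, -0.004, 0.003]
```

View pics/m_wrist.png

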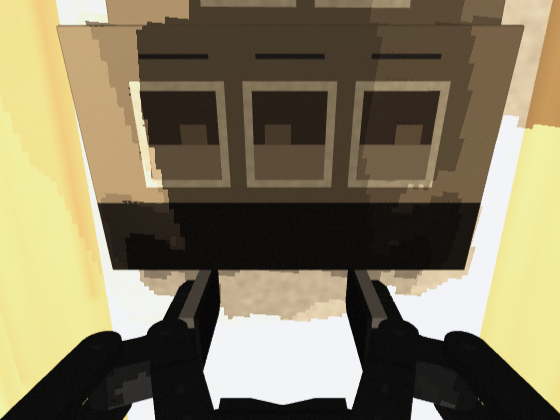

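```bash
python3 - <<'E'
from h import *
KT=cam('wrist','m')
print(ray(KT,[(112,269),(468,269)],6).round(1).tolist(),ray(KT,[(58,26),(523,27)],15).round(1).tolist())
E
python3 plan.py 195 5 75 1.5708 5; python3 - <<'E'
E
```

```text
[[152.3, -76.4, 6.0], [151.9, 71.6, 6.0]] [[62.2, -75.8, 15.0], [62.2, 69.5, 15.0]]
now [162.2  -5.5  -1.8] t 18.55 F [ 0.4 -0.1 -0.3] op 0.65 rel [-0.001 -0.004  0.003]
[-6.5, 2.1, -15.4] [-0.0, -0.001, 0.001]
[-6.5, 2.1, -15.4] [-0.0, -0.001, 0.001]
[-6.5, 2.1, -15.4] [-0.0, -0.001, 0.001]
[-6.5, 2.1, -15.4] [-0.0, -0.001, 0.001]
[-6.6, 2.1, -15.4] [-0.0, -0.001, 0.001]
```

```bash
sed -i 's/^flip=.*/flip=False; tilt=float(sys.argv[6]) if len(sys.argv)>6 else 0/; s/^rel=/Rt=Rt@R.from_rotvec([0,tilt,0]).as_matrix()\nrel=/' plan.py
python3 plan.py 52 212 80 1.5708 8 0.1
```

```text
now [162.2  -5.5  -1.8] t 18.55 F [ 0.4 -0.1 -0.3] op 0.65 rel [-0.001  0.096  0.002]
[13.7, 27.2, -10.2] [-0.0, 0.012, 0.0]
[13.9, 27.2, -10.0] [-0.0, 0.012, 0.0]
[14.0, 27.2, -9.9] [-0.0, 0.012, 0.0]
[14.1, 27.2, -9.7] [-0.0, 0.012, 0.0]
[14.2, 27.2, -9.5] [-0.0, 0.012, 0.0]
[14.4, 27.2, -9.3] [-0.0, 0.012, 0.0]
[14.5, 27.2, -9.2] [-0.0, 0.012, 0.0]
[14.6, 27.2, -9.0] [-0.0, 0.012, 0.0]
```

```bash
python3 -m jog '[[[-3,0,-20,0,0.01,0,0.65],[0,0,-50,0,0.012,0,0.65],[12,25,-10,0,0.012,0,0.65],[14,28,0,0,0.012,0,0.65],[14,28,0,0,0.012,0,0.65],[14,28,0,0,0.012,0,0.65],[14,28,0,0,0.012,0,0.65],[14,28,0,0,0.012,0,0.65],[14,28,0,0,0,0,0.65],[14,28,0,0,0,0,0.65]]]';python3 plan.py 52 212 30 1.5708 10 0.1;python3 - <<'E'
from bench import imaging
import cv2,numpy as np
for n in ['wrist','top']:
    i=imaging.get_image(n);f=i['frame'];cv2.imwrite(f'pics/n_{n}.png',f if n=='wrist' else cv2.resize(f[85:260,120:420],None,fx=2.5,fy=2.5,interpolation=cv2.INTER_CUBIC))
    np.savez(f'pics/n_{n}.npz',K=i['camera_matrix'],T=i['extrinsics'])
E
```

```text
time: 19.8
tcp_pos: [0.3892, 0.2702, 0.1504]
orientation: [-0.127, 3.038, 0.005]
contact_force: [-0.3, -1.0, -0.0]
opening: 0.65
now [ 54.5 220.5  88.4] t 19.8 F [-0.3 -1.  -0. ] op 0.65 rel [-0.001  0.001 -0.002]
[-0.3, -0.8, 5.8] [-0.0, 0.0, -0.0]
[-0.3, -0.8, 5.8] [-0.0, 0.0, -0.0]
[-0.3, -0.8, 5.8] [-0.0, 0.0, -0.0]
[-0.3, -0.8, 5.8] [-0.0, 0.0, -0.0]
[-0.3, -0.8, 5.8] [-0.0, 0.0, -0.0]
[-0.3, -0.8, 5.8] [-0.0, 0.0, -0.0]
[-0.3, -0.8, 5.8] [-0.0, 0.0, -0.0]
[-0.3, -0.8, 5.8] [-0.0, 0.0, -0.0]
[-0.3, -0.8, 5.8] [-0.0, 0.0, -0.0]
[-0.3, -0.8, 5.8] [-0.0, 0.0, -0.0]
```

View pics/n_wrist.png

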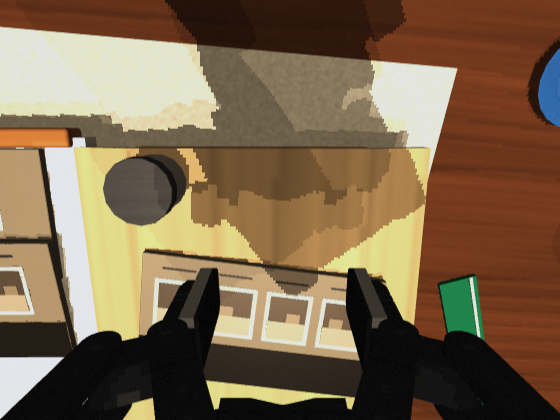

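View pics/n_top.png

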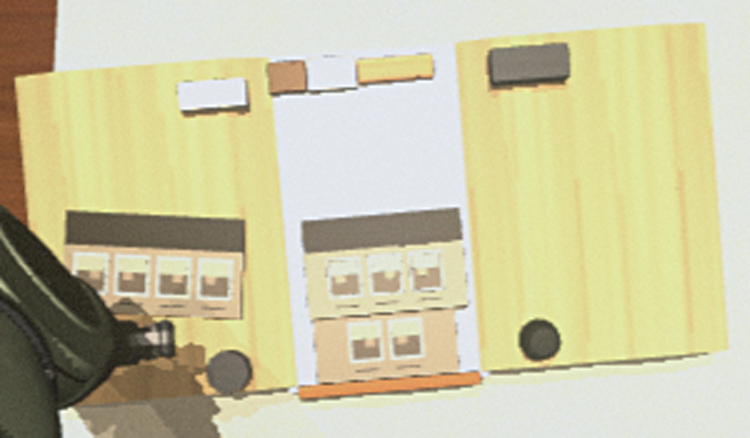

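```bash
python3 -m jog '[[[0,-0.8,9,0,0,0,0.65],[0,-0.8,9,0,0,0,0.65],[0,-0.8,9,0,0,0,0.65],[0,-0.8,9,0,0,0,0.65],[0,-0.8,9,0,0,0,0.65],[0,-0.8,9,0,0,0,0.65],[0,-0.8,9,0,0,0,0.65],[0,-0.8,9,0,0,0,0.65],[0,0,5,0,0,0,0.65],[0,0,0,0,0,0,0.65]]]';python3 plan.py 119 212 9.5 1.5708 10 0.1;python3 - <<'E'
from bench import imaging
import cv2,numpy as np
for n in ['wrist']:
    i=imaging.get_image(n);f=i['frame'];cv2.imwrite(f'pics/o_{n}.png',f)
    np.savez(f'pics/o_{n}.npz',K=i['camera_matrix'],T=i['extrinsics'])
E
```

```text
time: 21.15
tcp_pos: [0.398, 0.2635, 0.0701]
orientation: [-0.128, 3.037, 0.007]
contact_force: [-5.4, -2.2, 22.2]
opening: 0.65
now [ 46.7 213.1   8.1] t 21.15 F [-5.4 -2.2 22.2] op 0.65 rel [-0.     0.002 -0.001]
[-7.2, -0.1, -0.8] [-0.0, 0.0, -0.0]
[-7.2, -0.1, -0.8] [-0.0, 0.0, -0.0]
[-7.2, -0.1, -0.8] [-0.0, 0.0, -0.0]
[-7.2, -0.1, -0.8] [-0.0, 0.0, -0.0]
[-7.2, -0.1, -0.9] [-0.0, 0.0, -0.0]
[-7.2, -0.1, -0.9] [-0.0, 0.0, -0.0]
[-7.2, -0.1, -0.9] [-0.0, 0.0, -0.0]
[-7.2, -0.1, -0.9] [-0.0, 0.0, -0.0]
[-7.2, -0.1, -0.9] [-0.0, 0.0, -0.0]
[-7.2, -0.1, -0.9] [-0.0, 0.0, -0.0]
```

View pics/o_wrist.png

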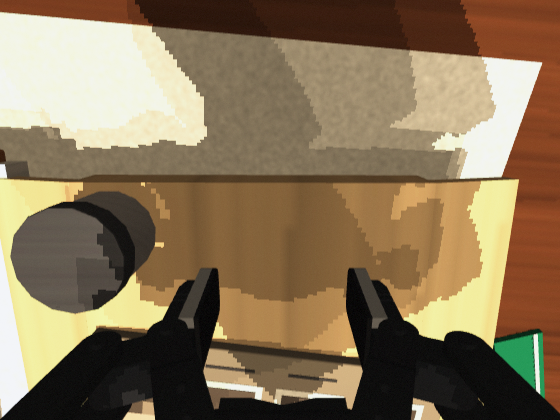

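```bash
python3 -m jog '[[[0,0,-2,0,0,0,0.65],[-8,0,-0.8,0,0,0,0.65],[-8,0,-0.8,0,0,0,0.65],[-8,0,-0.8,0,0,0,0.65],[-8,0,-0.8,0,0,0,0.65],[-8,0,-0.8,0,0,0,0.65],[-8,0,-0.8,0,0,0,0.65],[-8,0,-0.8,0,0,0,0.65],[-6,0,-0.6,0,0,0,0.65],[0,0,0,0,0,0,0.65]]]';python3 plan.py 119 212 9.5 1.5708 1 0.1;python3 - <<'E'
from bench import imaging
import cv2,numpy as np
for n in ['wrist','top','scene']:
    i=imaging.get_image(n);f=i['frame'];cv2.imwrite(f'pics/p_{n}.png',f if n=='wrist' else cv2.resize(f[85:260,120:420],None,fx=2.5,fy=2.5,interpolation=cv2.INTER_CUBIC) if n=='top' else cv2.resize(f[130:270,250:450],None,fx=4,fy=4,interpolation=cv2.INTER_CUBIC))
    np.savez(f'pics/p_{n}.npz',K=i['camera_matrix'],T=i['extrinsics'])
E
```

```text
time: 22.45
tcp_pos: [0.4635, 0.2688, 0.085]
orientation: [-0.127, 3.037, 0.007]
contact_force: [0.1, 0.0, 0.3]
opening: 0.654
now [113.9 212.8   9.7] t 22.45 F [0.1 0.  0.3] op 0.65 rel [-0.     0.002 -0.002]
[-5.1, -0.8, -0.3] [-0.0, 0.002, -0.002]
```

View pics/p_top.png

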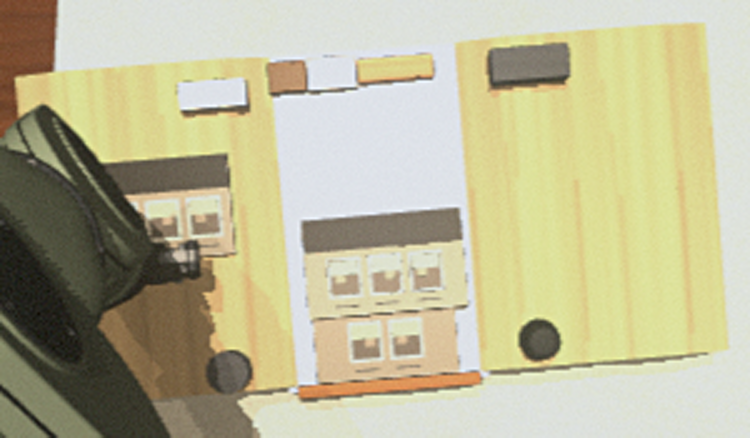

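View pics/p_scene.png

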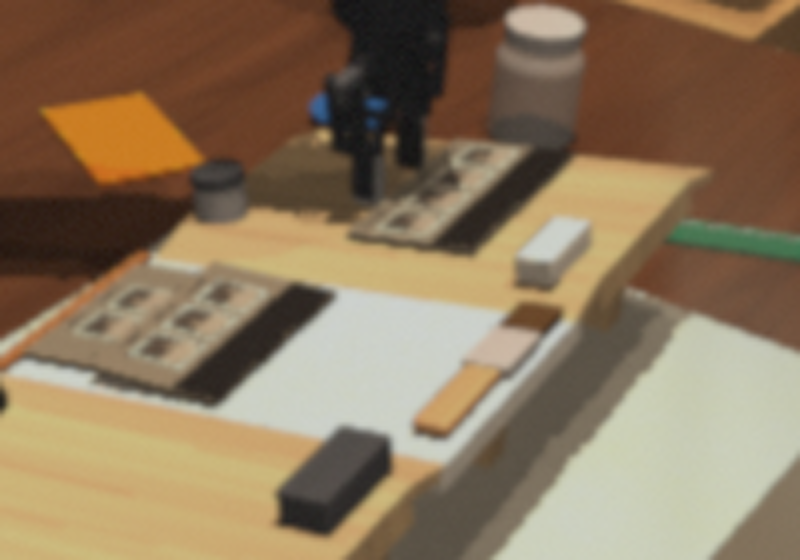

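```bash
python3 - <<'E'
from h import *
KT=cam('top','p')
print('long',ray(KT,np.array([(227,154),(235,254)])/2.5+[120,85],16).round(1).tolist())
print('mid dark',ray(KT,np.array([(302,221),(459,208)])/2.5+[120,85],6).round(1).tolist())
print('mid foot',ray(KT,np.array([(312,319),(469,306)])/2.5+[120,85],15).round(1).tolist())
print('short foot',ray(KT,np.array([(314,383),(461,372)])/2.5+[120,85],6).round(1).tolist())
E
python3 plan.py 105 212 60 1.5708 3 0.1
```

```text
long [[214.6, 128.0, 16.0], [124.8, 129.0, 16.0]]
mid dark [[149.8, 67.2, 6.0], [149.5, -76.0, 6.0]]
mid foot [[60.6, 65.4, 15.0], [60.1, -77.0, 15.0]]
short foot [[1.9, 69.4, 6.0], [0.2, -65.3, 6.0]]
now [113.3 212.9   9.7] t 22.6 F [-0.6  0.5  0.5] op 0.65 rel [-0.     0.001 -0.001]
[4.4, -0.3, -16.4] [-0.0, 0.0, -0.0]
[4.4, -0.3, -16.4] [-0.0, 0.0, -0.0]
[4.4, -0.3, -16.4] [-0.0, 0.0, -0.0]
```

```bash
python3 -m jog '[[[-4,0,-0.4,0,0,0,0.65],[6,0,0,0,0,0,0.65],[0,0,-30,0,0,0,0.65],[0,0,-30,0,0,0.1,0.65],[-10,20,0,0,0,0.18,0.65],[-10,20,0,0,0,0.18,0.65],[-5,20,0,0,0,0.18,0.65],[0,20,0,0,0,0.18,0.65],[4,18,0,0,0,0.18,0.65],[4,10,0,0,0,0.18,0.65]]]';python3 plan.py 166 312 60 0 10
```

```text
time: 23.85
tcp_pos: [0.5144, 0.3665, 0.1535]
orientation: [1.642, 2.585, 0.092]
contact_force: [0.5, -1.0, 0.1]
opening: 0.651
now [185.5 305.7  65.1] t 23.85 F [ 0.5 -1.   0.1] op 0.65 rel [-0.1   -0.018  0.353]
[1.2, -1.6, 0.7] [-0.01, -0.002, 0.035]
[1.2, -1.6, 0.7] [-0.01, -0.002, 0.035]
[1.1, -1.7, 0.7] [-0.01, -0.002, 0.035]
[1.1, -1.7, 0.6] [-0.01, -0.002, 0.035]
[1.0, -1.7, 0.6] [-0.01, -0.002, 0.035]
[1.0, -1.8, 0.6] [-0.01, -0.002, 0.035]
[0.9, -1.8, 0.6] [-0.01, -0.002, 0.035]
[0.8, -1.9, 0.6] [-0.01, -0.002, 0.035]
[0.8, -1.9, 0.5] [-0.01, -0.002, 0.035]
[0.7, -1.9, 0.5] [-0.01, -0.002, 0.035]
```

```bash
python3 -m jog '[[[1.5,-2,0,-0.015,-0.003,0.05,0.65],[1.5,-2.5,0,-0.015,-0.003,0.05,0.65],[1.3,-3,0,-0.015,-0.003,0.05,0.65],[1,-3,0,-0.015,-0.003,0.05,0.65],[1,-3,0,-0.015,-0.003,0.05,0.65],[1,-3,0,-0.015,-0.003,0.05,0.65],[1,-3,0,-0.01,0,0.05,0.65],[0,0,12,0,0,0,0.65],[0,0,12,0,0,0,0.65],[0,0,0,0,0,0,0.65]]]';python3 plan.py 166 308 10 0 10;python3 - <<'E'
from bench import imaging
import cv2,numpy as np
for n in ['wrist','top']:
    i=imaging.get_image(n);f=i['frame'];cv2.imwrite(f'pics/q_{n}.png',f if n=='wrist' else cv2.resize(f[85:260,100:420],None,fx=2.5,fy=2.5,interpolation=cv2.INTER_CUBIC))
    np.savez(f'pics/q_{n}.npz',K=i['camera_matrix'],T=i['extrinsics'])
E
```

```text
time: 25.1
tcp_pos: [0.4947, 0.3698, 0.1228]
orientation: [2.039, 2.197, 0.222]
contact_force: [0.4, 0.6, 0.3]
opening: 0.65
now [160.4 310.7  38.8] t 25.1 F [0.4 0.6 0.3] op 0.65 rel [ 0.001  0.002 -0.011]
[-0.3, 0.6, 2.9] [0.0, 0.0, -0.001]
[-0.3, 0.6, 2.9] [0.0, 0.0, -0.001]
[-0.3, 0.6, 2.9] [0.0, 0.0, -0.001]
[-0.3, 0.6, 2.9] [0.0, 0.0, -0.001]
[-0.3, 0.6, 2.9] [0.0, 0.0, -0.001]
[-0.3, 0.6, 2.9] [0.0, 0.0, -0.001]
[-0.3, 0.6, 2.9] [0.0, 0.0, -0.001]
[-0.3, 0.6, 2.9] [0.0, 0.0, -0.001]
[-0.3, 0.6, 2.9] [0.0, 0.0, -0.001]
[-0.3, 0.6, 2.9] [0.0, 0.0, -0.001]
```

View pics/q_wrist.png

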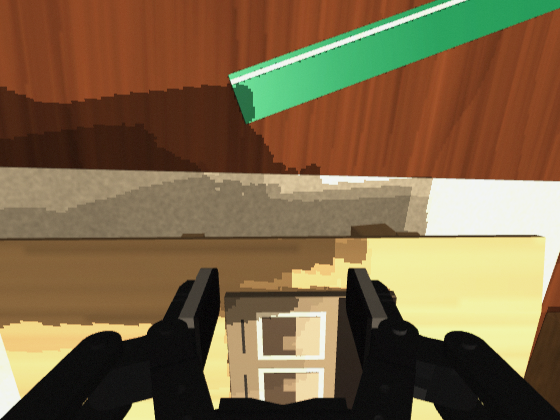

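View pics/q_top.png

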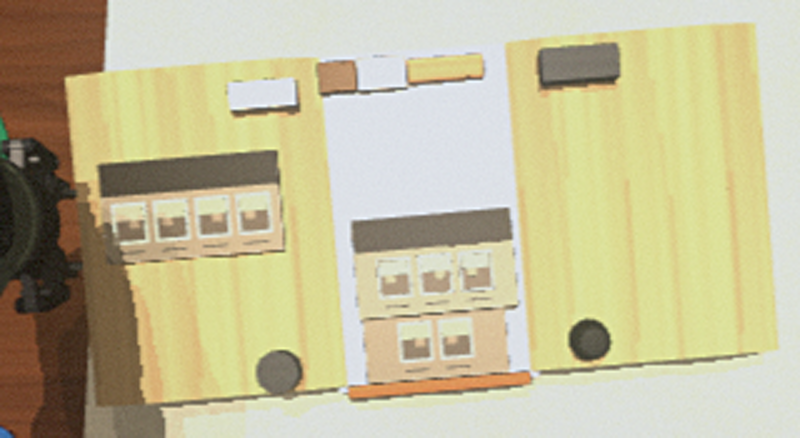

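```bash
python3 - <<'E'
from brd import *
np.savez('pics/a_top.npz',**np.load('pics/q_top.npz'))
board([(99,165),(277,151),(284,250),(107,265)],(100,85),2.5,16)
board([(351,221),(510,208),(518,306),(360,319)],(100,85),2.5,10.5)
board([(351,221),(510,208),(510,373),(364,383)],(100,85),2.5,6)
E
```

```text
[[218.0, 286.8], [217.2, 127.7], [128.5, 129.5], [128.6, 288.3]] ctr [173.1 208.1  16. ] yaw -0.003 len 159.0
[[149.6, 67.8], [149.2, -76.6], [60.0, -76.4], [60.6, 67.5]] ctr [104.8  -4.4  10.5] yaw -0.004 len 144.1
[[149.9, 68.1], [149.4, -76.9], [-0.6, -64.3], [1.9, 69.4]] ctr [75.1 -0.9  6. ] yaw -0.011 len 139.4
```

```bash
python3 -m jog '[[[0,1,5,0,0,-0.002,0.65],[0,1,5,0,0,-0.002,0.65],[0,1,5,0,0,-0.002,0.65],[0,1,5,0,0,-0.002,0.65],[0,1,5,0,0,-0.002,0.65],[-2,0,4,0,0,0,0.65],[-4,0,0,0,0,0,0.65],[-6,0,0,0,0,0,0.65],[-6,0,0,0,0,0,0.65],[-6,0,0,0,0,0,0.65]]]';python3 plan.py 166 250 9.5 0 1;python3 - <<'E'
from bench import imaging
import cv2,numpy as np
for n in ['top']:
    i=imaging.get_image(n);f=i['frame'];cv2.imwrite(f'pics/r_{n}.png',f if n=='wrist' else cv2.resize(f[85:260,100:420],None,fx=2.5,fy=2.5,interpolation=cv2.INTER_CUBIC))
E
```

```text
time: 26.45
tcp_pos: [0.5088, 0.3454, 0.0951]
orientation: [2.026, 2.207, 0.224]
contact_force: [0.2, 0.5, -1.1]
opening: 0.652
now [166.6 285.2   9.3] t 26.45 F [ 0.2  0.5 -1.1] op 0.65 rel [0.003 0.001 0.   ]
[-35.2, -0.6, -0.1] [0.003, 0.001, 0.0]
```

View pics/r_top.png

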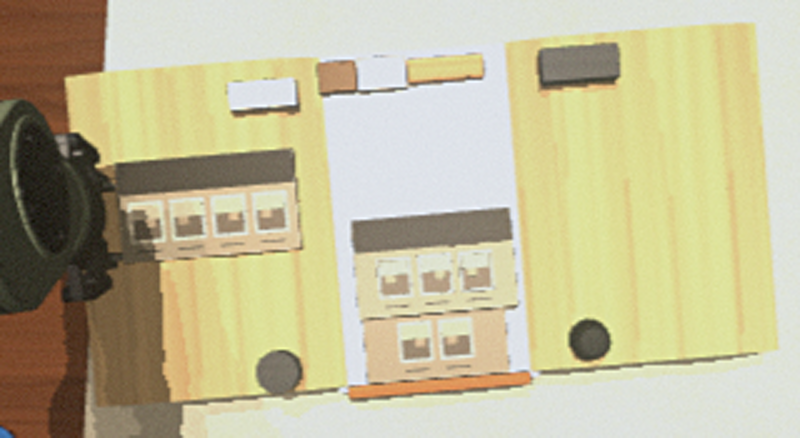

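```bash
python3 -m jog '[[[-8,0,0,0,0,0,0.65],[-8,0,0,0,0,0,0.65],[-8,0,0,0,0,0,0.65],[-8,0,0,0,0,0,0.65],[-8,0,0,0,0,0,0.65],[-8,0,0,0,0,0,0.65],[-8,0,0,0,0,0,0.65],[-8,0,0,0,0,0,0.65],[-8,0,0,0,0,0,0.65],[0,0,0,0,0,0,0.65]]]';python3 plan.py 166 250 9.5 0 1;python3 - <<'E'
from bench import imaging
import cv2,numpy as np
for n in ['top']:
    i=imaging.get_image(n);f=i['frame'];cv2.imwrite(f'pics/s_{n}.png',f if n=='wrist' else cv2.resize(f[85:260,100:420],None,fx=2.5,fy=2.5,interpolation=cv2.INTER_CUBIC))
E
```

```text
time: 27.75
tcp_pos: [0.5158, 0.2671, 0.0955]
orientation: [2.027, 2.205, 0.224]
contact_force: [-0.2, 0.3, -0.3]
opening: 0.651
now [167.  206.6   9.7] t 27.75 F [-0.2  0.3 -0.3] op 0.65 rel [ 0.003  0.001 -0.002]
[43.4, -1.0, 0.1] [0.003, 0.001, -0.002]
```

View pics/s_top.png

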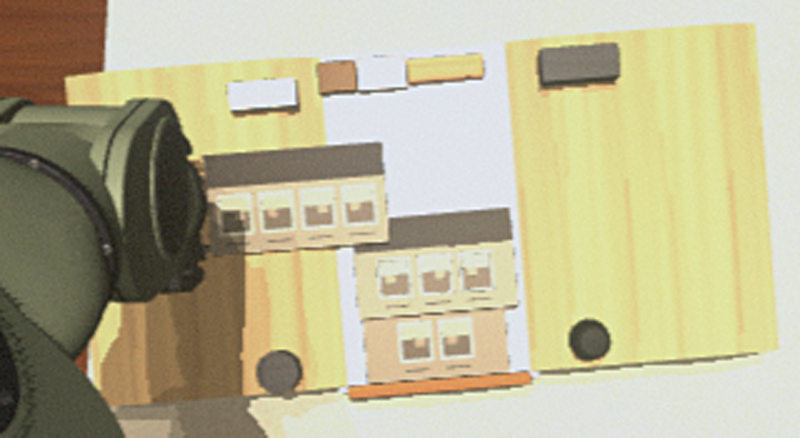

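```bash
python3 -m jog '[[[-8,0,0,0,0,0,0.65],[-8,0,0,0,0,0,0.65],[-8,0,0,0,0,0,0.65],[-8,0,0,0,0,0,0.65],[-8,0,0,0,0,0,0.65],[-8,0,0,0,0,0,0.65],[-8,0,0,0,0,0,0.65],[-6,0,0,0,0,0,0.65],[0,0,0,0,0,0,0.65],[0,0,0,0,0,0,0.65]]]';python3 plan.py 166 250 9.5 0 1;python3 - <<'E'
from bench import imaging
import cv2,numpy as np
for n in ['top','scene']:
    i=imaging.get_image(n);f=i['frame'];cv2.imwrite(f'pics/t_{n}.png',cv2.resize(f[130:270,250:450],None,fx=4,fy=4,interpolation=cv2.INTER_CUBIC) if n=='scene' else cv2.resize(f[85:260,100:420],None,fx=2.5,fy=2.5,interpolation=cv2.INTER_CUBIC))
from h import *
print(toolstate()[0]['qpos'].round(2))
E
```

```text
time: 29.05
tcp_pos: [0.5213, 0.2015, 0.0955]
orientation: [2.026, 2.206, 0.224]
contact_force: [-0.1, 1.3, 0.0]
opening: 0.647
now [166.9 140.8   9.7] t 29.05 F [-0.1  1.3  0. ] op 0.65 rel [ 0.003  0.001 -0.001]
[109.2, -1.0, 0.1] [0.003, 0.001, -0.001]
[-0.62  0.85  0.28  1.91 -0.59  0.24  0.2 ]
```

View pics/t_top.png

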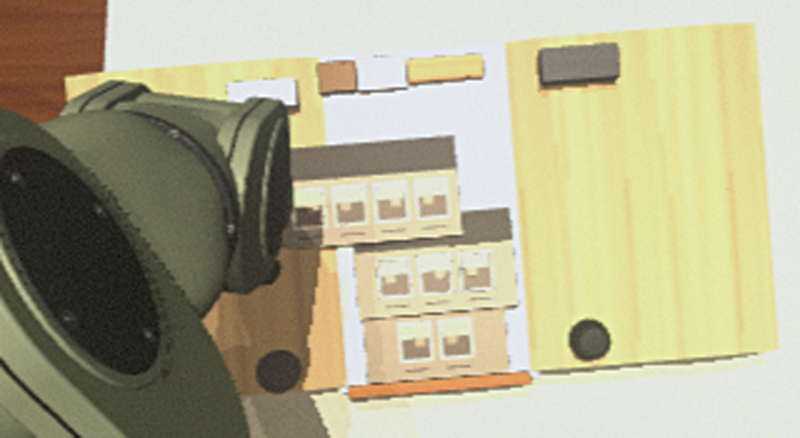

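View pics/t_scene.png

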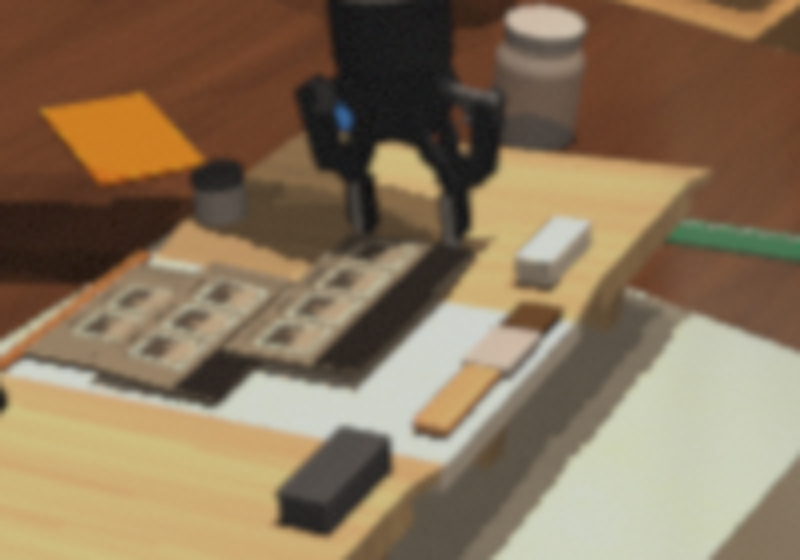

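```bash
python3 -m jog '[[[-7,0,0.5,0,0.05,0,0.65],[-7,0,0.2,0,0.05,0,0.65],[-6,0,-0.6,0,0,0,0.65],[-6,0,-0.6,0,0,0,0.65],[-5,0,0.7,0,0,0,0.65],[-5,0,0.7,0,0,0,0.65],[-5,0,0.7,0,0,0,0.65],[0,0,0,0,0,0,0.65],[0,0,0,0,0,0,0.65],[0,0,0,0,0,0,0.65]]]';python3 plan.py 166 85 4 0 1;python3 - <<'E'
from bench import imaging
import cv2,numpy as np
for n in ['top','scene']:
    i=imaging.get_image(n);f=i['frame'];cv2.imwrite(f'pics/u_{n}.png',cv2.resize(f[130:270,250:450],None,fx=4,fy=4,interpolation=cv2.INTER_CUBIC) if n=='scene' else cv2.resize(f[85:260,100:420],None,fx=2.5,fy=2.5,interpolation=cv2.INTER_CUBIC))
from h import *
print(toolstate()[0]['qpos'].round(2))
E
```

```text
time: 30.4
tcp_pos: [0.5253, 0.1625, 0.0903]
orientation: [2.053, 2.27, 0.332]
contact_force: [0.7, -0.7, 0.2]
opening: 0.651
now [166.4 101.6   4.4] t 30.4 F [ 0.7 -0.7  0.2] op 0.65 rel [ 0.002 -0.1    0.005]
[-16.5, -0.5, -1.2] [0.002, -0.1, 0.005]
[-0.35  0.83  0.04  1.97 -0.59  0.15  0.34]
```

View pics/u_top.png

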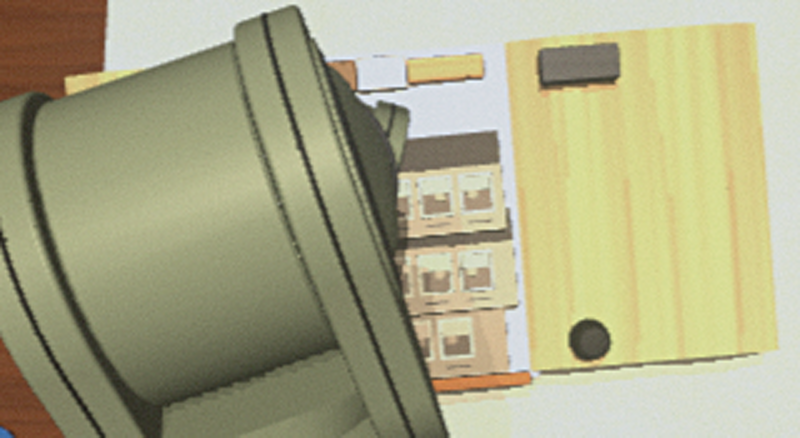

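View pics/u_scene.png

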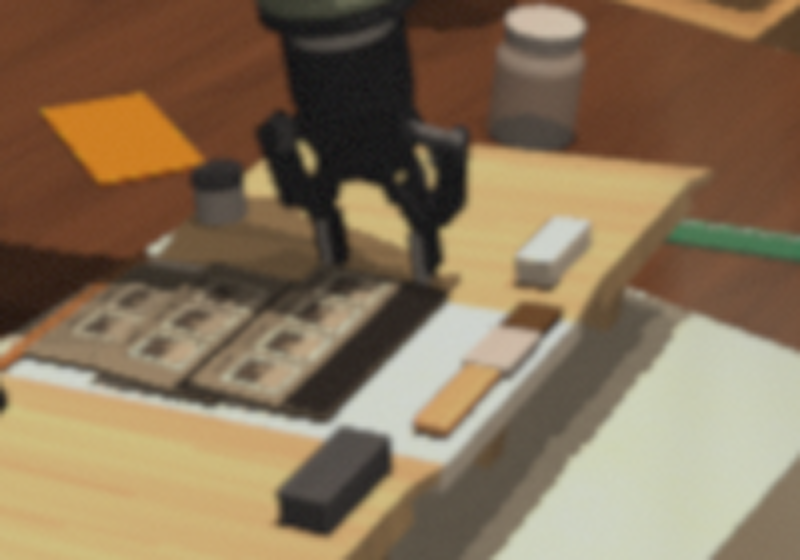

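```bash
python3 - <<'E'
from h import *
KT=cam('top','q')
print(ray(KT,np.array([(498,131)])/2.5+[100,85],8),ray(KT,np.array([(507,230)])/2.5+[100,85],16))
E
python3 -m jog '[[[-4,0,0.4,0,0,0,0.65],[-4,0,0.4,0,0,0,0.65],[-3,0,0,0,0,0,0.65],[-2,0,0,0,0,0,0.65],[0,0,0,0,0,0,0.65],[0,0,0,0,0,0,0.65],[0,0,0,0,0,0,0.65],[0,0,0,0,0,0,0.65],[6,0,-1,0,0,0,0.65],[6,0,-30,0,0,0,0.65]]]';python3 plan.py 240 0 70 1.5708 10;python3 - <<'E'
from bench import imaging
import cv2,numpy as np
for n in ['top']:
    i=imaging.get_image(n);f=i['frame'];cv2.imwrite(f'pics/v_{n}.png',cv2.resize(f[130:270,250:450],None,fx=4,fy=4,interpolation=cv2.INTER_CUBIC) if n=='scene' else cv2.resize(f[85:260,100:420],None,fx=2.5,fy=2.5,interpolation=cv2.INTER_CUBIC))
E
```

```text
[[219.55750584 -71.77038926   8.        ]] [[129.36762654 -71.86367478  16.        ]]
time: 31.75
tcp_pos: [0.5191, 0.1574, 0.1187]
orientation: [2.055, 2.27, 0.329]
contact_force: [-0.4, 0.2, 0.2]
opening: 0.651
now [165.6  97.   33.6] t 31.75 F [-0.4  0.2  0.2] op 0.65 rel [ 0.078 -0.078 -1.565]
[-9.3, 7.4, -4.6] [0.008, -0.008, -0.157]
[-10.4, 5.8, -4.6] [0.008, -0.008, -0.157]
[-11.2, 4.1, -4.5] [0.008, -0.008, -0.157]
[-11.7, 2.3, -4.5] [0.008, -0.008, -0.157]
[-12.0, 0.4, -4.4] [0.008, -0.008, -0.157]
[-11.9, -1.5, -4.3] [0.008, -0.008, -0.157]
[-11.6, -3.4, -4.2] [0.008, -0.008, -0.157]
[-10.9, -5.2, -4.0] [0.008, -0.008, -0.157]
[-10.0, -6.9, -3.9] [0.008, -0.008, -0.157]
[-8.8, -8.4, -3.8] [0.008, -0.008, -0.157]
```

View pics/v_top.png

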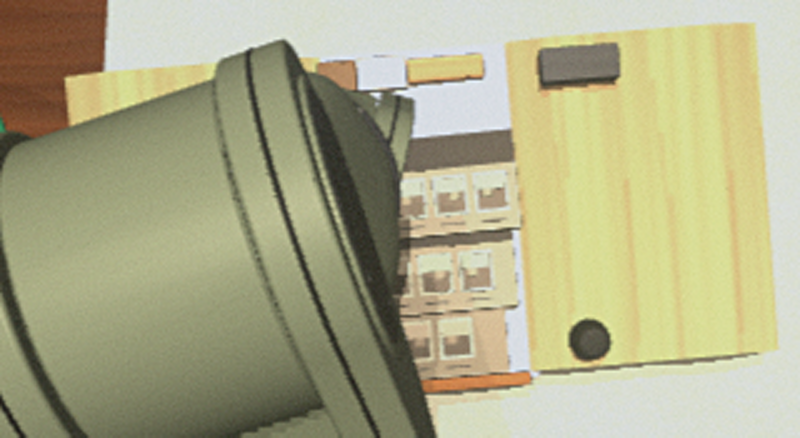

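```bash
python3 -m jog '[[[4,0,-30,0,0,0,0.65],[-9,9,-10,0.008,-0.008,-0.17,0.65],[-11,8,0,0.008,-0.008,-0.175,0.65],[-13,6,0,0.008,-0.008,-0.175,0.65],[-14,3,0,0.008,-0.008,-0.175,0.65],[-14,1,0,0.008,-0.008,-0.175,0.65],[-13,-2,0,0.008,-0.008,-0.175,0.65],[-12,-5,0,0.008,-0.008,-0.175,0.65],[-11,-8,0,0.008,-0.008,-0.175,0.65],[-9,-10,0,0.008,-0.008,-0.17,0.65]]]';python3 plan.py 240 -3 30 1.5708 10;python3 - <<'E'
from bench import imaging
import cv2,numpy as np
for n in ['wrist','top']:
    i=imaging.get_image(n);f=i['frame'];cv2.imwrite(f'pics/w_{n}.png',f if n=='wrist' else cv2.resize(f[85:260,100:420],None,fx=2.5,fy=2.5,interpolation=cv2.INTER_CUBIC))
    np.savez(f'pics/w_{n}.npz',K=i['camera_matrix'],T=i['extrinsics'])
E
```

```text
time: 33.05
tcp_pos: [0.6019, 0.0783, 0.1764]
orientation: [-0.208, 2.926, 0.019]
contact_force: [0.8, -0.1, -0.5]
opening: 0.648
now [251.3  11.1  75.1] t 33.05 F [ 0.8 -0.1 -0.5] op 0.65 rel [0.009 0.009 0.055]
[1.2, -1.4, 4.5] [0.001, 0.001, 0.006]
[1.2, -1.4, 4.5] [0.001, 0.001, 0.006]
[1.2, -1.4, 4.5] [0.001, 0.001, 0.006]
[1.2, -1.4, 4.5] [0.001, 0.001, 0.006]
[1.2, -1.4, 4.5] [0.001, 0.001, 0.006]
[1.2, -1.4, 4.5] [0.001, 0.001, 0.006]
[1.2, -1.4, 4.5] [0.001, 0.001, 0.006]
[1.2, -1.4, 4.5] [0.001, 0.001, 0.006]
[1.2, -1.4, 4.5] [0.001, 0.001, 0.006]
[1.1, -1.4, 4.5] [0.001, 0.001, 0.006]
```

View pics/w_wrist.png

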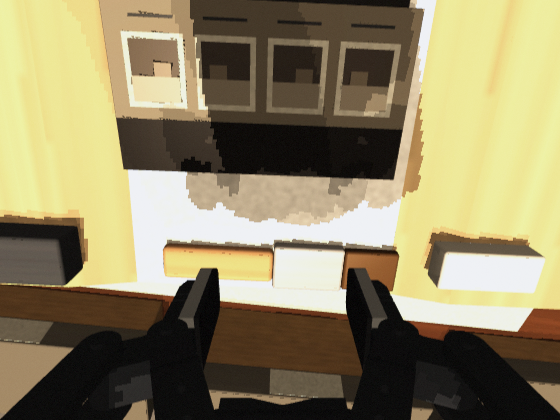

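View pics/w_top.png

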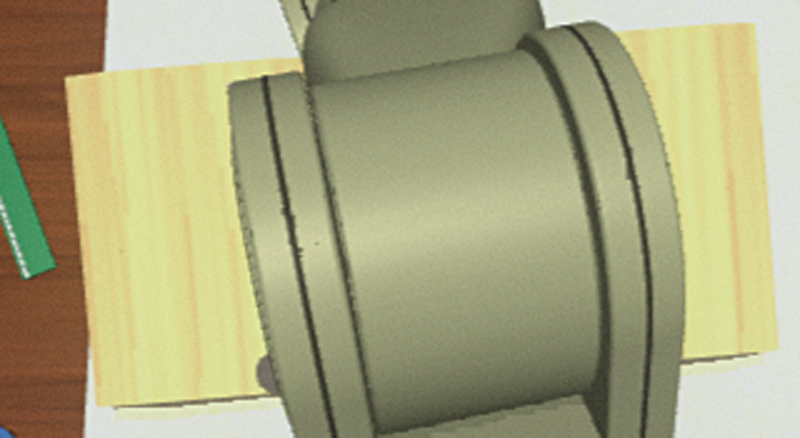

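```bash
python3 - <<'E'
from h import *
KT=cam('wrist','w')
print(ray(KT,[(123,168),(400,179)],6).round(1).tolist(),'lane',ray(KT,[(130,175),(398,200)],0).round(1).tolist())
print('brush',ray(KT,[(165,240),(398,246)],10).round(1).tolist())
E
```

```text
[[221.7, -84.0, 6.0], [219.8, 80.7, 6.0]] lane [[227.5, -82.7, 0.0], [234.9, 83.8, 0.0]]
brush [[265.3, -60.5, 10.0], [262.0, 85.1, 10.0]]
```

```bash
python3 -m jog '[[[3,-3,0,0.002,0.002,0.014,0.65],[3,-4,0,0.002,0.002,0.014,0.65],[3,-4,5,0.002,0.002,0.014,0.65],[2,-2,10,0.002,0.002,0.014,0.65],[0.6,0,12,0,0,0,0.65],[0,0,12,0,0,0,0.65],[0,0,12,0,0,0,0.65],[0,0,11,0,0,0,0.65],[0,0,10,0,0,0,0.65],[0,0,0,0,0,0,0.65]]]';python3 plan.py 221.7 -3 -1 1.5708 10
```

```text
time: 34.4
tcp_pos: [0.6056, 0.0658, 0.0981]
orientation: [-0.1, 2.941, 0.018]
contact_force: [-13.2, 0.2, 28.8]
opening: 0.651
now [238.3  -1.7  -2.1] t 34.4 F [-13.2   0.2  28.8] op 0.65 rel [ 0.002 -0.001 -0.018]
[1.7, -0.2, -0.1] [0.0, -0.0, -0.002]
[1.7, -0.2, -0.1] [0.0, -0.0, -0.002]
[1.7, -0.2, -0.1] [0.0, -0.0, -0.002]
[1.7, -0.2, -0.1] [0.0, -0.0, -0.002]
[1.7, -0.1, -0.1] [0.0, -0.0, -0.002]
[1.7, -0.1, -0.1] [0.0, -0.0, -0.002]
[1.7, -0.1, -0.1] [0.0, -0.0, -0.002]
[1.7, -0.1, -0.1] [0.0, -0.0, -0.002]
[1.7, -0.1, -0.1] [0.0, -0.0, -0.002]
[1.7, -0.1, -0.1] [0.0, -0.0, -0.002]
```

Pressing lightly on the lane, so I'll lift 2 mm and push downhill about 17 mm.

```bash
python3 -m jog '[[[0,0,-2,0,0,-0.006,0.65],[2.3,0,0,0,0,-0.006,0.65],[2.3,0,0,0,0,-0.006,0.65],[2.3,0,0,0,0,0,0.65],[2.3,0,0,0,0,0,0.65],[2.3,0,0,0,0,0,0.65],[2.3,0,0,0,0,0,0.65],[2.2,0,0,0,0,0,0.65],[0.5,0,0,0,0,0,0.65],[0,0,0,0,0,0,0.65]]]';python3 plan.py 221.7 -3 -1 1.5708 1;python3 - <<'E'
from bench import imaging
import cv2,numpy as np
for n in ['wrist']:
    i=imaging.get_image(n);f=i['frame'];cv2.imwrite(f'pics/x_{n}.png',f)
    np.savez(f'pics/x_{n}.npz',K=i['camera_matrix'],T=i['extrinsics'])
E
```

```text
time: 35.65
tcp_pos: [0.5882, 0.0644, 0.0959]
orientation: [-0.128, 2.94, 0.015]
contact_force: [0.8, -0.7, 0.5]
opening: 0.647
now [220.8  -1.6  -0.8] t 35.65 F [ 0.8 -0.7  0.5] op 0.65 rel [ 0.002 -0.001  0.001]
[-0.9, -1.4, 0.2] [0.002, -0.001, 0.001]
```

View pics/x_wrist.png

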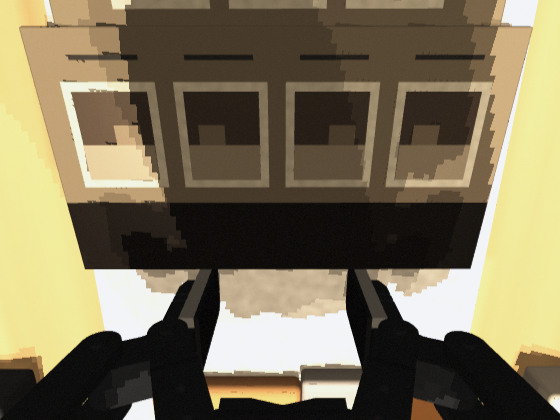

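```bash
python3 -m jog '[[[-4,0,0,0,0,0,0.65],[0,0,-20,0,0,0,0.65],[0,0,-40,0,0,0,0.65],[0,0,-50,0,0,0,0.65],[0,50,0,0,0,0,0.65],[0,55,0,0,0,0,0.65],[0,55,0,0,0,0,0.65],[0,55,0,0,0,0,0.65],[0,55,0,0,0,0,0.65],[0,50,0,0,0,0,0.65]]]';python3 - <<'E'
from bench import imaging
import cv2,numpy as np
for n in ['top','scene']:
    i=imaging.get_image(n);f=i['frame'];cv2.imwrite(f'pics/y_{n}.png',cv2.resize(f[130:270,220:450],None,fx=3.4,fy=3.4,interpolation=cv2.INTER_CUBIC) if n=='scene' else cv2.resize(f[85:260,200:350],None,fx=3.4,fy=3.4,interpolation=cv2.INTER_CUBIC))
    np.savez(f'pics/y_{n}.npz',K=i['camera_matrix'],T=i['extrinsics'])
E
```

```text
time: 36.95
tcp_pos: [0.542, 0.3861, 0.2213]
orientation: [-0.115, 2.933, 0.018]
contact_force: [1.6, -1.1, 0.0]
opening: 0.653
```

View pics/y_top.png

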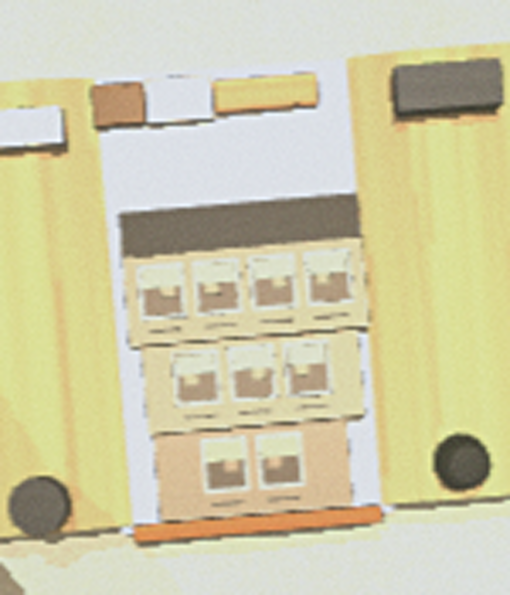

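View pics/y_scene.png

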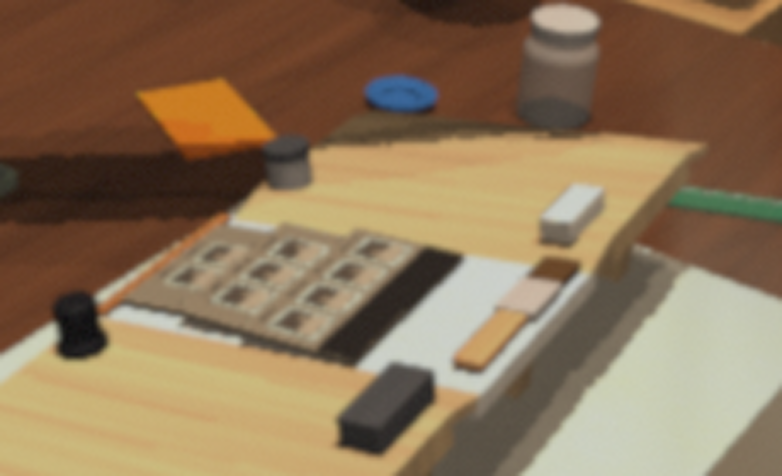

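```bash
python3 - <<'E'
from h import *
KT=cam('top','y')
for n,c,z in (('Ldark',[(120,213),(356,194)],6),('Lfoot',[(132,348),(367,328)],15),('Mfoot',[(152,435),(364,416)],15),('Sfoot',[(159,521),(351,508)],6),('lane',[(110,213),(360,200)],0)):
    q=ray(KT,np.array(c)/3.4+[200,85],z);v=q[0]-q[1];print(n,q.round(1).tolist(),'mid',q.mean(0).round(1),'len',np.linalg.norm(v).round(1),'yaw',np.arctan2(-v[0],v[1]).round(3))
E
```

```text
Ldark [[208.8, 74.4, 6.0], [208.3, -83.5, 6.0]] mid [208.5  -4.5   6. ] len 157.9 yaw -0.003
Lfoot [[118.4, 73.7, 15.0], [118.4, -82.7, 15.0]] mid [118.4  -4.5  15. ] len 156.4 yaw -0.0
Mfoot [[59.8, 65.7, 15.0], [60.3, -75.8, 15.0]] mid [60.1 -5.1 15. ] len 141.4 yaw 0.003
Sfoot [[1.6, 66.8, 6.0], [-1.0, -62.5, 6.0]] mid [0.3 2.2 6. ] len 129.3 yaw -0.02
lane [[210.1, 81.6, 0.0], [204.7, -86.3, 0.0]] mid [207.4  -2.3   0. ] len 168.0 yaw -0.032
```

```bash
python3 - <<'E'
from bench import imaging,get_state
import cv2
f=imaging.get_image('scene')['frame']
cv2.imwrite('pics/z.png',cv2.resize(f[185:245,250:370],None,fx=6.5,fy=6.5,interpolation=cv2.INTER_CUBIC));s=get_state();print(s['time'],s['joint_velocities'].round(3))
E
```

```text
37.1 [ 0.058 -0.02   0.031  0.047  0.009 -0.019  0.016]
```

View pics/z.png

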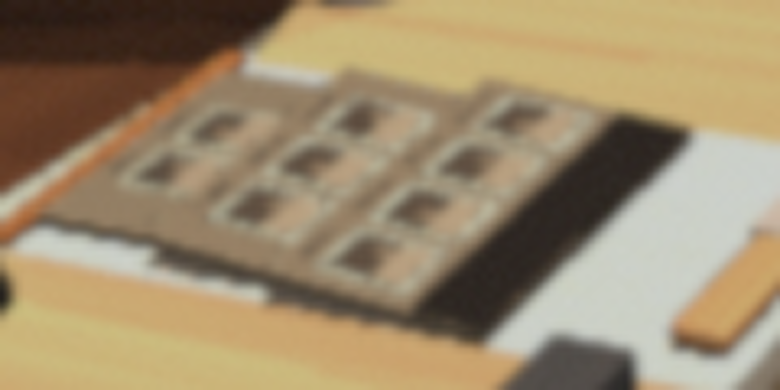

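Every check passes: the offsets are about 58 and 60 mm, the boards lie straight, and the upper edges are down. Handing in.

```bash
python3 -c "
from bench import bot
print(bot.finish_job())"
```

```text
the job is handed in; nothing more can be done
None
```

The boards are set up in overlapping steps and the job is handed in at about 37 s of the 72 s allowed. `finish_job` gave no verdict, so what follows rests on my own last camera checks.

**What I did:**
- **Middle board:** I pushed it off the right wing with two half-open fingers, then trimmed it downhill on its dark edge.
- **Long board:** I squared it and slid it uphill on the left wing, then pushed it across over the middle board and trimmed it the same way.

**Last checks (top and scene pictures, good to about 2 mm):**

| Pair | Uphill offset (52–68 mm allowed) | Sideways (16 mm allowed) | Turn (0.08 rad allowed) |
|---|---|---|---|
| Middle over short | about 60 mm | about 5–7 mm | about 0.02 rad |
| Long over middle | about 58 mm | about 1 mm | under 0.01 rad |

- **Short board:** it is still at the lip, with no visible shift.
- **Upper edges:** both look down on the lane in the scene picture, but I judged this by eye and did not measure the height.
- **Bystanders:** the loupe, tin, brush, eraser and weight look unmoved, and the arm was clear of everything at hand-in.

**Problems and doubts:**
- **Wrist limit:** while pushing the middle board, a wrist joint twice came to its range limit at zero. This carried the middle board about 10 mm uphill, which the downhill trim put right.
- **Long board's right edge:** it lies only about 3 mm inside the lane's edge.
- **Middle board's position:** the wrist and top pictures disagreed by about 2 mm, which is within the calibration.

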